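# Weigh the culture jar that stands behind the bottles

### The job

Three tall vessels on the white tray crowd the low lidded culture jar: move all three onto the black rubber mat and leave them standing there while you set the jar gently on the middle of the balance pan. Then put each vessel back on the middle of the cork pad it came from, the jar staying on the balance. Keep all four upright throughout.

Things in the scene. Friction and masses are not known exactly. Their poses are not given: they have to be found in the camera images.
- bottle: Loose round amber glass reagent bottle, 130 mm tall, about 0.28 kg: straight body 52 mm in diameter up to 98 mm, then a shoulder to a 30 mm neck and a 36 mm cap from 113 mm up. At the start it stands in the middle of pad_bottle. Origin: centre of its underside, z up.
- canister: Loose square white plastic canister, 126 mm tall, about 0.25 kg: body 50 x 50 mm up to 108 mm, its flat faces square to its x and y axes, black round cap 38 mm in diameter on top. At the start it stands in the middle of pad_canister. Origin: centre of its underside, z up.
- beaker: Loose tall straight stainless-steel beaker, open at the top, 54 mm outer diameter, 122 mm tall, 3 mm wall, about 0.2 kg. At the start it stands in the middle of pad_beaker. Origin: centre of its underside, z up.
- jar: Loose low glass jar with brass-coloured lid, 49 mm diameter, 55 mm tall, 0.15 kg, standing on the 6 mm floor of the white tray (235 x 240 mm; 30 mm high ledge along its far edge, 60 mm beyond the jar). The tall vessels crowd it: two beside (62 mm off), one in front (85 mm off), too near for a gripper to come down; which stands where varies. Origin: centre of its underside, z up.
- pad_bottle: Fixed plain round cork pad, 68 mm in diameter, 3 mm thick, on the white tray: the bottle's place. Its underside is 6 mm and its top 9 mm above the bench. Origin: centre of its underside, z up.
- pad_canister: Fixed square cork pad, 64 x 64 mm, 3 mm thick, on the white tray: the canister's place. Its underside is 6 mm and its top 9 mm above the bench. x and y along its edges, those of the white tray too. Origin: centre of its underside, z up.
- pad_beaker: Fixed round cork pad with a 28 mm hole in its middle, 68 mm in diameter, 3 mm thick, on the white tray: the beaker's place. Its underside is 6 mm and its top 9 mm above the bench. Origin: centre of its underside, z up.
- mat: Fixed black rubber mat on the bench, to the left or the right of the white tray, 270 mm (its x) by 130 mm (its y), 3 mm thick: the side area, with room for the three vessels in a row along its x. Origin: centre of its underside, z up.
- balance: Fixed grey laboratory balance on the other side of the white tray, housing 130 mm wide and 38 mm high, with a round steel pan 100 mm in diameter whose flat top is 52 mm above the bench. Origin: at bench height under the middle of the pan, z up; the display is at its -x end.
There are look-alikes about, which are no part of the job. Leave any blue look-alike of the beaker alone.

How it is judged:
On the way, in this order (a step that is already met when the one before it is completed fails the run):
1. all three tall vessels stand released and upright on the black mat (x of bottle in the frame of mat between -0.135 and 0.135 m and y of bottle in the frame of mat between -0.065 and 0.065 m and z of each of bottle, canister, beaker in the frame of mat below 0.012 m and linear speed of each of bottle, canister, beaker below 0.02 m/s and angle between each of bottle, canister, beaker's own z axis and vertical below 0.15 rad and contact force between each of bottle, canister, beaker and the fingers below 0.1 N and x of canister in the frame of mat between -0.135 and 0.135 m and y of canister in the frame of mat between -0.065 and 0.065 m and x of beaker in the frame of mat between -0.135 and 0.135 m and y of beaker in the frame of mat between -0.065 and 0.065 m), for 0.2 s.
2. the jar stands released on the middle of the balance pan, the three vessels still on the mat (all of step 1 and horizontal distance between jar and balance below 0.015 m and z of jar in the frame of balance between 0.045 and 0.06 m and linear speed of jar below 0.02 m/s and angle between jar's own z axis and vertical below 0.15 rad and contact force between jar and the fingers below 0.1 N), for 0.2 s.
At the end, for the whole second after the job is handed in: The jar stands upright on the balance pan, its centre within 15 mm of the pan's; the bottle, canister and beaker each stand upright on their own pads, centres within 12 mm of the pads'; all are released and at rest (horizontal distance between jar and balance below 0.015 m and z of jar in the frame of balance between 0.045 and 0.06 m and linear speed of each of jar, bottle, canister, beaker below 0.02 m/s and angle between each of jar, bottle, canister, beaker's own z axis and vertical below 0.15 rad and contact force between each of jar, bottle, canister, beaker and the fingers below 0.1 N and horizontal distance between bottle and pad_bottle below 0.012 m and z of bottle in the frame of pad_bottle below 0.01 m and horizontal distance between canister and pad_canister below 0.012 m and z of canister in the frame of pad_canister below 0.01 m and horizontal distance between beaker and pad_beaker below 0.012 m and z of beaker in the frame of pad_beaker below 0.01 m); the robot touches nothing.
It fails at once if the bottle, canister, beaker or jar is tipped over (more than about 35 degrees) (angle between any of bottle, canister, beaker, jar's own z axis and vertical above 0.6 rad).
It fails at once if the balance is knocked or pressed hard (more than 40 N) (contact force between balance and jar above 40 N or contact force between balance and the arm above 40 N or contact force between balance and the fingers above 40 N).
It also fails if it takes over 144 s, if anything falls off the work surface, if the arm or the gripper's body presses on something with over 40 N, if the wrist force passes 120 N, or if a joint passes its speed limit or range.

### The arm

A 7-joint arm with a two-finger parallel gripper is mounted at the origin on the work surface. World frame = base frame: x ahead of the robot, y to its left, z up, the work surface at z = 0. Lengths are in m, angles in rad, forces in N, time in s.
With the tool pointing down it reaches from about 0.35 to 0.9 m from the base axis. Payload 8.1 kg.
Tool frame: the origin (TCP) lies midway between the tips of the shut fingers; the grasp point (between the pads) lies 19 mm behind it; z points along the fingers, y is the line along which they close (so a half turn about z gives the same grasp; the last joint's range is limited). The gripper opens to 92 mm and grips with 3 to 60 N. Pads are 19 mm wide; open, the fingers measure 130 mm over their backs; the gripper's body (75 mm by 190 mm) begins 47 mm behind the grasp point.
Start: joints at [-0.103, 0.434, 0.025, 1.573, -0.012, 1.134, -0.075], TCP at [0.625, -0, 0.227] pointing down, gripper open.
Joint ranges: [-2.62, 2.62], [-0.44, 2.09], [-1.27, 1.32], [0.08, 2.57], [-1.32, 4.46], [0.12, 2], [-2.74, 2.74]. Speed limits (rad/s): [2.22, 2.22, 3.01, 3.01, 3.14, 3.14, 3.14].

### API

Orientations are given as a rotation vector (axis times angle).
In Python, from cell import arm gives the robot as it stands.
- The arm moves only by the tool arm_command, never from a script. Its arguments are lists of equal length, an entry for each row: "dp": the shift along the tool's x, y, z in units of 25 mm (1.0 is 25 mm), a list of three; "angular": the turn, a rotation vector about the tool's x, y, z in units of 0.15 rad (1.0 is 0.15 rad), a list of three; "claw": the opening, from 0 (shut) to 1 (fully open). In form: {"dp": [[x, y, z], ...], "angular": [[rx, ry, rz], ...], "claw": [claw, ...]}. A call has 1 to 10 rows; each row shifts and turns the commanded pose from where the row before left it, along the tool's axes as they then stand; what a row does not reach is not made up. A row lasts 1/10 s, in which the tool goes at most 50 mm and 8.59 degrees, less where a joint would pass 70% of its speed; a pose out of reach is approached as far as the arm can. A call with a number of a shift or a turn outside -1 to 1 is refused whole. A call with a gripper value outside its range is refused whole. The fingers move at their own pace and stop on an object; "force" is the grip in N (left out, the last holds). Time passes only in rows, so rows that do not move let the fingers close. It gives the time, the measured TCP pose, the force, the opening and the grip force at its end, in the units of the state.
- arm.observe(): the state, without advancing time (a new reading comes with each control period).
- arm.get_image(name): name is "scene" or "side" or "wrist"; returns a dict with "frame" (420x560x3 uint8, red, green, blue), "z_map" (420x560 float32, m along the optical axis (not along the pixel's ray), 0 where there is no reading), "K" (3x3 intrinsics, pixels), "R" (3x3) and "t" (3): a world point X has camera coordinates R X + t. Camera axes: x right, y down, z forward; pixel columns grow to the right and rows downward; lengths in m; the calibration is good to about 2 mm. A picture is of the moment at which its call begins.
- arm.sign_off(): hands the job in; it is judged then, once.
The state is a dict: "clock": time; "joints": joint angles; "dq": joint speeds; "joint_efforts": joint torques, N m; "position": TCP position; "ee_rot": TCP orientation; "force": force on the tool from outside, world axes, zero at the start; "ft_torque": the same for the moment, N m; "width": opening from 0.0 (shut) to 1.0 (fully open); "gripper_force": force on a finger pad.
Only numpy, scipy, OpenCV 4.12 (cv2) and the standard library are available. Lean on these libraries where they do the work, as an engineer would, in place of code of your own. Each camera call takes 0.05 s, during which the arm holds its last target. There are 200 camera calls.

## Working session

There is one attempt and no reset: what is moved stays moved. The work goes in short steps, Python scripts to look and compute and a tool call to move; the robot and the scene stay as the last step left them, time stands still between calls to the robot, and variables do not carry over. Pictures are saved under pics/ and viewed, at most 14 in all, crops included, and the job is handed in when it is done.

Besides the shell and the picture viewer there is one more tool, called in YAML: its name, and indented under it one key for each argument. arm_command: Moves the arm, as the interface text tells. Its arguments: {"type":"object","properties":{"dp":{"type":"array","items":{"type":"array","items":{"type":"number"}}},"angular":{"type":"array","items":{"type":"array","items":{"type":"number"}}},"claw":{"type":"array","items":{"type":"number"}},"force":{"type":"number"}},"required":["dp","angular","claw"]}

```bash
mkdir -p pics; ls; cat > h.py <<'E'
import numpy as np, cv2
from cell import arm
def grab(n,save=None):
    d=arm.get_image(n)
    if save: cv2.imwrite('pics/'+save,d['frame'][:,:,::-1])
    return d
def cloud(d):
    z=d['z_map'];h,w=z.shape;K=np.array(d['K']);u,v=np.meshgrid(np.arange(w),np.arange(h))
    c=np.stack([(u-K[0,2])/K[0,0]*z,(v-K[1,2])/K[1,1]*z,z],-1)
    X=(c-np.array(d['t']))@np.array(d['R']); X[z<=0]=np.nan
    return X
E
python3 - <<'E'
from h import *
for n in ['scene','side','wrist']:
    d=grab(n,n+'0.png'); np.savez('/tmp/%s0.npz'%n,**d)
    print(n,-np.array(d['R']).T@np.array(d['t']))
a=cv2.imread('pics/scene0.png');b=cv2.imread('pics/side0.png')
print(arm.observe())
E
```

```text
pics
scene [1.20210931 0.31504331 0.56055073]
side [ 0.22546334 -0.66559586  0.52286258]
wrist [0.62429497 0.08146499 0.38385729]
{'clock': 0.15, 'joints': array([-0.10263713,  0.43508782,  0.02497477,  1.57385721, -0.01158919,
        1.13405265, -0.07508375]), 'dq': array([ 0.00074373, -0.00318195,  0.00157542, -0.00317053, -0.00111522,
       -0.00090719,  0.00041071]), 'joint_efforts': array([ 9.13879558e-04, -6.68263149e+01,  9.85680185e-01, -3.14695251e+01,
       -6.03506877e-02,  3.94195947e-02,  8.07748006e-05]), 'position': array([ 6.24605375e-01, -2.83202187e-05,  2.26121768e-01]), 'ee_rot': array([-2.22088885e+00, -2.22086453e+00,  1.53133333e-03]), 'force': array([ 0.15105532,  0.13272459, -0.10728872]), 'ft_torque': array([-0.05434091, -0.04346607, -0.02603943]), 'gripper_force': 0.0, 'width': 0.9997025624589699}
```

View pics/scene0.png

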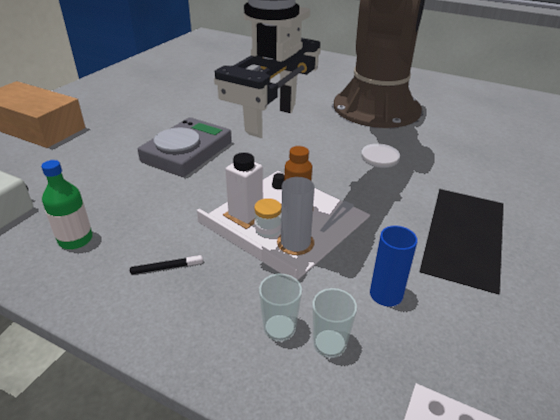

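View pics/side0.png

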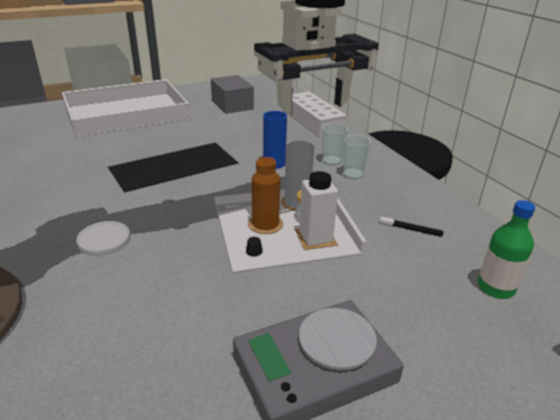

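The tray is in the middle, with the bottle near the robot, the canister on the balance side and the steel beaker on the mat side. The jar (brass lid) is at scene (268,208). The mat is at scene (465,238) and the balance at scene (180,142). The blue beaker look-alike is at scene (395,265), and the green bottle at scene (68,205) is another look-alike. Next I'll measure from depth.

```bash
python3 - <<'E'
from h import *
def circ(P):
    A=np.c_[2*P,np.ones(len(P))];s=np.linalg.lstsq(A,(P**2).sum(1),rcond=None)[0]
    return s[:2].round(4),round(float(np.sqrt(s[2]+s[0]**2+s[1]**2)),4)
for n in ['scene','side','wrist']:
    d=dict(np.load('/tmp/%s0.npz'%n));X=cloud(d);f=d['frame'];hsv=cv2.cvtColor(f,cv2.COLOR_RGB2HSV).astype(int)
    H,S,V=hsv[...,0],hsv[...,1],hsv[...,2];x,y,z=X[...,0],X[...,1],X[...,2]
    ws=(x>.3)&(x<.95)&(abs(y)<.5)
    print('==',n)
    def rep(name,m,fit=None):
        m=m.astype(np.uint8);k,l,st,_=cv2.connectedComponentsWithStats(m)
        for i in range(1,k):
            if st[i,4]<25: continue
            P=X[l==i];q=np.percentile(P,[3,50,97],axis=0).round(4)
            o=[name,st[i].tolist(),q.tolist()]
            if fit: o.append(circ(P[:,:2]))
            if fit is False or name in('mat','pan','lid','pads','captop','canTop'):
                r=cv2.minAreaRect((P[:,:2]*1000).astype(np.float32));o.append(np.round(r[0],1).tolist()+np.round(r[1],1).tolist()+[round(r[2],1)])
            print(*o)
    rep('pan',ws&(abs(z-.052)<.004)&(S<60))
    rep('mat',ws&(abs(z-.003)<.006)&(V<45))
    rep('lid',ws&(abs(z-.061)<.006)&(S>110)&(H>12)&(H<30))
    rep('bottlebody',ws&(z>.02)&(z<.1)&(S>150)&(H<14),True)
    rep('bottlecap',ws&(z>.125)&(z<.15)&(S>120)&(H<14),True)
    rep('canTop',ws&(z>.125)&(z<.145)&(V<70))
    rep('canbody',ws&(z>.03)&(z<.11)&(S<60)&(V>110)&(x>.45))
    rep('beaker',ws&(z>.02)&(z<.128)&(S<60)&(V>50)&(V<150)&(x>.5)&(y>-.1)&(y<.2),True)
    rep('cork',ws&(z>.003)&(z<.014)&(S>90)&(H>5)&(H<25))
    rep('blue',ws&(z>.02)&(S>150)&(H>100)&(H<130),True)
    rep('knob',ws&(z>.01)&(z<.05)&(V<50)&(x>.45)&(x<.8)&(abs(y)<.12))
    rep('tray',ws&(z>.002)&(z<.01)&(S<50)&(V>150))
E
```

```text
== scene
pan [154, 127, 46, 24, 835] [[0.4482, -0.3565, 0.0496], [0.495, -0.3105, 0.0534], [0.5372, -0.2673, 0.0551]] [490.6, -313.5, 100.5, 99.2, 34.8]
pan [0, 186, 27, 19, 112] [[0.7831, -0.4427, 0.0485], [0.8102, -0.4401, 0.0521], [0.8361, -0.4372, 0.0556]] [809.9, -439.7, 7.1, 58.3, 89.2]
pan [228, 194, 35, 14, 126] [[0.5909, -0.0871, 0.0484], [0.6276, -0.0487, 0.0522], [0.6332, -0.0378, 0.0557]] [619.3, -54.7, 32.5, 64.3, 36.8]
pan [260, 211, 22, 10, 25] [[0.6165, -0.0078, 0.0482], [0.6408, 0.01, 0.0489], [0.6467, 0.0179, 0.0524]] [634.2, 8.1, 11.9, 40.6, 50.8]
pan [50, 216, 37, 15, 141] [[0.7961, -0.3087, 0.0482], [0.8262, -0.2771, 0.052], [0.8383, -0.2707, 0.0558]] [821.9, -286.2, 26.7, 58.5, 48.0]
pan [281, 222, 31, 13, 111] [[0.6335, 0.0369, 0.0483], [0.6546, 0.0666, 0.0522], [0.6598, 0.0823, 0.0557]] [647.6, 60.0, 24.6, 53.4, 15.4]
pan [265, 290, 31, 10, 123] [[0.784, 0.092, 0.0483], [0.7877, 0.1051, 0.0519], [0.8061, 0.1281, 0.0557]] [792.4, 107.7, 14.5, 43.3, 27.7]
pan [318, 304, 32, 13, 128] [[0.7743, 0.17, 0.0482], [0.7785, 0.1853, 0.0522], [0.7934, 0.2091, 0.0556]] [78
[... 14381 characters left out ...]
5744, -0.0693, 0.0088], [0.5769, -0.0599, 0.0097]]
knob [404, 252, 29, 26, 114] [[0.7662, -0.1125, 0.0101], [0.7743, -0.0941, 0.0114], [0.7951, -0.0871, 0.0129]]
tray [489, 44, 5, 21, 69] [[0.8264, 0.1114, 0.0029], [0.8289, 0.1194, 0.004], [0.8309, 0.1273, 0.0051]]
tray [321, 69, 24, 10, 134] [[0.6656, 0.0994, 0.0041], [0.6733, 0.1014, 0.0056], [0.687, 0.1051, 0.0075]]
tray [113, 102, 147, 172, 10825] [[0.4496, -0.1008, 0.0043], [0.5103, -0.0275, 0.0057], [0.5928, 0.0705, 0.0072]]
tray [232, 138, 22, 3, 66] [[0.5762, 0.0377, 0.0045], [0.5869, 0.0389, 0.0058], [0.5977, 0.0399, 0.007]]
tray [287, 154, 56, 136, 3503] [[0.6391, -0.1263, 0.0044], [0.6596, -0.047, 0.0058], [0.6842, 0.018, 0.0072]]
```

View pics/wrist0.png

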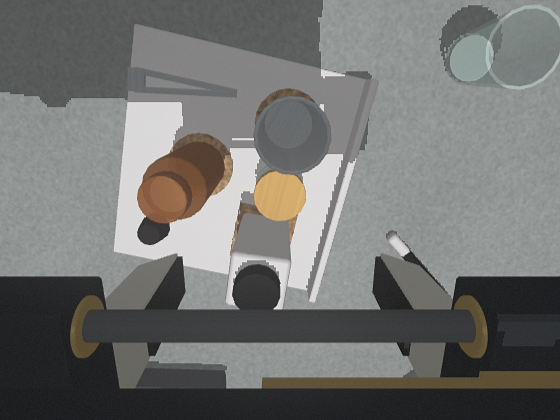

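The wrist view shows the bottle cap at (165,197), canister cap at (257,287), beaker rim at (291,133), jar lid at (280,195), and the ledge running from (372,80) to (312,300). The tray yaw is about -12.7°.

The beaker candidates are the steel one at scene (297,215) and the blue one at scene (395,265). The steel one stands on the cork ring next to the jar, so it's the right one. The bottle candidates are amber at scene (299,170) and green at (68,205). Amber is the right one.

In the tray frame (tx, ty) I have:

| Item | tx | ty |
|---|---|---|
| beaker | .610 | .192 |
| bottle | .526 | .1305 |
| canister | .610 | .068 |
| jar | .611 | .130 |

The spacings match the given 62 and 85 mm.

```bash
cat >> h.py <<'E'
c,s=np.cos(.2217),np.sin(.2217)
def st():
    from scipy.spatial.transform import Rotation as R
    o=arm.observe();p=o['position'];M=R.from_rotvec(o['ee_rot']).as_matrix()
    print('t',round(o['clock'],2),'tray',(c*p[0]-s*p[1]).round(4),(s*p[0]+c*p[1]).round(4),'z',p[2].round(4),'toolx',M[:,0].round(3),'w',round(o['width'],3),'gf',round(o['gripper_force'],1),'F',o['force'].round(1))
E
python3 - <<'E'
from h import *
f=cv2.imread('pics/scene0.png')[130:280,190:430]
cv2.imwrite('pics/crop.png',cv2.resize(f,None,fx=3.3,fy=3.3,interpolation=cv2.INTER_CUBIC))
E
```

```text
(no output)
```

View pics/crop.png

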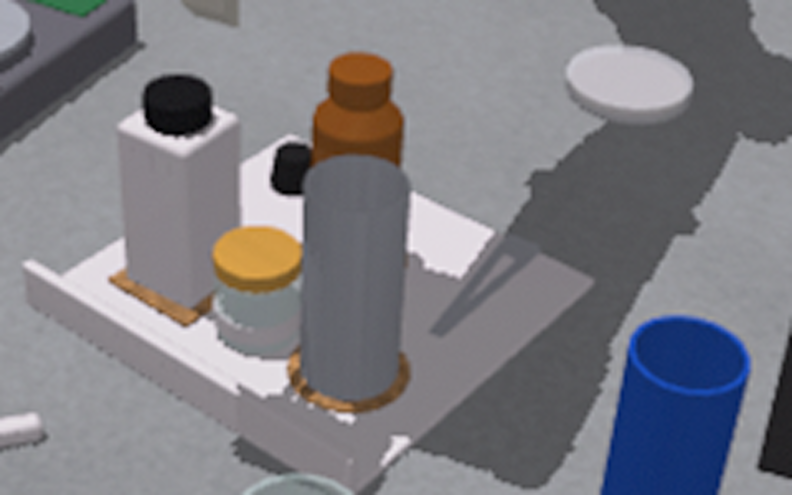

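arm_command:
  dp:
    - [0, 0, 0]
    - [0, 0, 0]
    - [0.73, 0, 0]
    - [0.73, 0, 0]
    - [0.73, 0, 0]
    - [0, 0, 0]
    - [0, 0, 0]
  angular:
    - [0, 0, 0.739]
    - [0, 0, 0.739]
    - [0, 0, 0]
    - [0, 0, 0]
    - [0, 0, 0]
    - [0, 0, 0]
    - [0, 0, 0]
  claw: [0.9, 0.9, 0.9, 0.9, 0.9, 0.9, 0.9]
  force: 20

```text
clock: 0.85
position: [0.6371, 0.0548, 0.2265]
ee_rot: [-2.45, -1.966, 0.0]
force: [0.2, 0.3, -0.1]
width: 0.903
gripper_force: 0.0
```

The crop confirms the grey steel beaker on its cork ring, the lidded jar, the amber bottle and the white canister. I'll take one close look from above.

```bash
python3 - <<'E'
from h import *
d=grab('wrist','w1.png');X=cloud(d);f=d['frame'];hsv=cv2.cvtColor(f,cv2.COLOR_RGB2HSV).astype(int)
T=lambda P:(round(c*P[0]-s*P[1],4),round(s*P[0]+c*P[1],4))
z=X[...,2]
def rect(name,m):
    k,l,stt,_=cv2.connectedComponentsWithStats(m.astype(np.uint8));i=1+stt[1:,4].argmax()
    (cc,r)=cv2.minEnclosingCircle((X[l==i][:,:2]).astype(np.float32));print(name,stt[i].tolist(),T(cc),round(r,4),np.median(z[l==i]))
H,S,V=hsv[...,0],hsv[...,1],hsv[...,2]
rect('rim',(z>.128)&(z<.136)&(S<60)&(X[...,0]>.59)&(X[...,1]>.01)&(X[...,1]<.1))
rect('lid',(abs(z-.061)<.002)&(S>110)&(H>12)&(H<30))
rect('cap',(abs(z-.139)<.002)&(S>110)&(H<14))
rect('ccap',(abs(z-.135)<.002)&(V<70)&(X[...,1]<0)&(X[...,0]>.55))
rect('cshoulder',(abs(z-.117)<.002)&(S<60)&(V>70)&(X[...,1]<0)&(X[...,0]>.55))
st()
E
```

```text
rim [238, 177, 73, 70, 942] (np.float64(0.6059), np.float64(0.1929)) 0.027 0.13050102155298343
lid [256, 237, 49, 37, 1187] (np.float64(0.6109), np.float64(0.1306)) 0.0242 0.060774949673888634
cap [192, 296, 2, 3, 3] (np.float64(0.5429), np.float64(0.1266)) 0.0013 0.13778207154638836
ccap [252, 343, 45, 32, 1189] (np.float64(0.606), np.float64(0.0693)) 0.0189 0.1347221428076578
cshoulder [296, 343, 8, 21, 118] (np.float64(0.6272), np.float64(0.0576)) 0.0113 0.11643678174393346
t 0.9 tray 0.6097 0.1924 z 0.2266 toolx [ 0.219  0.976 -0.001] w 0.898 gf 0.0 F [-0.3 -0.1 -0.3]
```

View pics/w1.png

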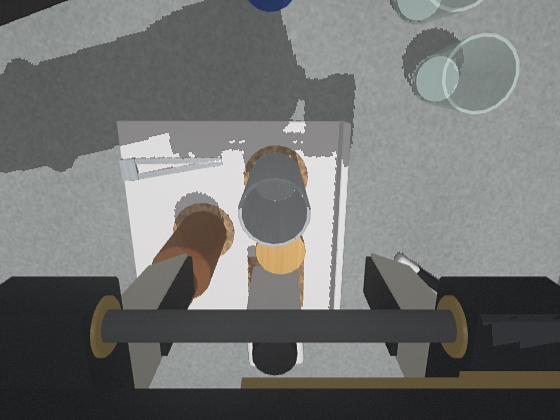

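Rim radius 27.0 mm at z 0.1305 confirms the beaker at tray (.606,.193). I'll go down and grip it.

arm_command:
  dp:
    - [0, -0.12, 0.8]
    - [0, 0, 0.9]
    - [0, 0, 0.9]
    - [0, 0, 0.9]
    - [0, 0, 0.9]
    - [0, 0, 0.8]
    - [0, 0, 0.5]
    - [0, 0, 0.3]
    - [0, 0, 0]
    - [0, 0, 0]
  angular:
    - [0, 0, 0]
    - [0, 0, 0]
    - [0, 0, 0]
    - [0, 0, 0]
    - [0, 0, 0]
    - [0, 0, 0]
    - [0, 0, 0]
    - [0, 0, 0]
    - [0, 0, 0]
    - [0, 0, 0]
  claw: [0.9, 0.9, 0.9, 0.9, 0.9, 0.9, 0.9, 0.9, 0.9, 0.9]

```text
clock: 1.9
position: [0.6347, 0.0539, 0.0775]
ee_rot: [2.453, 1.961, 0.001]
force: [-0.8, 0.2, -0.3]
width: 0.9
gripper_force: 0.0
```

arm_command:
  dp:
    - [0, 0, 0]
    - [0, 0, 0]
    - [0, 0, 0]
    - [0, 0, 0]
    - [0, 0, 0]
    - [0, 0, 0]
    - [0, 0, 0]
    - [0, 0, 0]
    - [0, 0, 0]
    - [0, 0, 0]
  angular:
    - [0, 0, 0]
    - [0, 0, 0]
    - [0, 0, 0]
    - [0, 0, 0]
    - [0, 0, 0]
    - [0, 0, 0]
    - [0, 0, 0]
    - [0, 0, 0]
    - [0, 0, 0]
    - [0, 0, 0]
  claw: [0.75, 0.68, 0.64, 0.61, 0.59, 0.57, 0.55, 0.5, 0.45, 0.4]
  force: 20

```text
clock: 2.9
position: [0.634, 0.0541, 0.0769]
ee_rot: [-2.453, -1.962, 0.0]
force: [-2.9, 0.4, 3.9]
width: 0.594
gripper_force: 20.0
```

arm_command:
  dp:
    - [0, 0, -0.4]
    - [0, 0, -0.8]
    - [0, 0, -0.9]
    - [0, 0, -0.8]
    - [0.1, 0, -0.3]
    - [0.6, -0.3, 0]
    - [0.8, -0.45, 0]
    - [0.8, -0.45, 0]
    - [0.8, -0.45, 0]
    - [0.8, -0.45, 0]
  angular:
    - [0, 0, 0]
    - [0, 0, 0]
    - [0, 0, 0]
    - [0, 0, 0]
    - [0, 0, 0]
    - [0, 0, 0]
    - [0, 0, 0]
    - [0, 0, 0]
    - [0, 0, 0]
    - [0, 0, 0]
  claw: [0.4, 0.4, 0.4, 0.4, 0.4, 0.4, 0.4, 0.4, 0.4, 0.4]

```text
clock: 3.9
position: [0.6027, 0.163, 0.1552]
ee_rot: [-2.451, -1.963, 0.003]
force: [1.2, -0.1, -1.4]
width: 0.597
gripper_force: 20.0
```

arm_command:
  dp:
    - [0.8, -0.45, 0]
    - [0.8, -0.45, 0]
    - [0.8, -0.45, 0]
    - [0.8, -0.45, 0]
    - [0.8, -0.45, 0]
    - [0.8, -0.45, 0]
    - [0.8, -0.45, 0]
    - [0.4, -0.21, 0]
    - [0, 0, 0]
    - [0, 0, 0]
  angular:
    - [0, 0, 0]
    - [0, 0, 0]
    - [0, 0, 0]
    - [0, 0, 0]
    - [0, 0, 0]
    - [0, 0, 0]
    - [0, 0, 0]
    - [0, 0, 0]
    - [0, 0, 0]
    - [0, 0, 0]
  claw: [0.4, 0.4, 0.4, 0.4, 0.4, 0.4, 0.4, 0.4, 0.4, 0.4]

```text
clock: 4.9
position: [0.5553, 0.3247, 0.1561]
ee_rot: [2.453, 1.961, -0.002]
force: [0.7, -0.6, -1.7]
width: 0.592
gripper_force: 20.0
```

arm_command:
  dp:
    - [0, 0, 0.5]
    - [0, 0, 0.8]
    - [0, 0, 0.8]
    - [0, 0, 0.6]
    - [0, 0, 0.3]
    - [0, 0, 0.2]
    - [0, 0, 0.1]
    - [0, 0, 0.06]
    - [0, 0, 0]
    - [0, 0, 0]
  angular:
    - [0, 0, 0]
    - [0, 0, 0]
    - [0, 0, 0]
    - [0, 0, 0]
    - [0, 0, 0]
    - [0, 0, 0]
    - [0, 0, 0]
    - [0, 0, 0]
    - [0, 0, 0]
    - [0, 0, 0]
  claw: [0.4, 0.4, 0.4, 0.4, 0.4, 0.4, 0.4, 0.4, 0.4, 0.4]

```text
clock: 5.9
position: [0.5557, 0.3257, 0.0733]
ee_rot: [2.453, 1.962, 0.002]
force: [0.6, -0.7, -1.8]
width: 0.592
gripper_force: 20.0
```

arm_command:
  dp:
    - [0, 0, 0.05]
    - [0, 0, 0.04]
    - [0, 0, 0]
    - [0, 0, 0]
    - [0, 0, 0]
    - [0, 0, 0]
    - [0, 0, 0]
    - [0, 0, 0]
  angular:
    - [0, 0, 0]
    - [0, 0, 0]
    - [0, 0, 0]
    - [0, 0, 0]
    - [0, 0, 0]
    - [0, 0, 0]
    - [0, 0, 0]
    - [0, 0, 0]
  claw: [0.4, 0.4, 0.4, 0.4, 0.62, 0.68, 0.8, 0.85]

```text
clock: 6.7
position: [0.5554, 0.3254, 0.0704]
ee_rot: [2.454, 1.962, -0.0]
force: [0.3, -0.8, -0.8]
width: 0.808
gripper_force: 0.0
```

arm_command:
  dp:
    - [0, 0, -0.5]
    - [0, 0, -0.9]
    - [0, 0, -0.9]
    - [0, 0, -0.9]
    - [0, 0, 0]
  angular:
    - [0, 0, 0]
    - [0, 0, 0]
    - [0, 0, 0]
    - [0, 0, 0]
    - [0, 0, 0]
  claw: [0.85, 0.85, 0.85, 0.85, 0.85]

```text
clock: 7.2
position: [0.5573, 0.3267, 0.1549]
ee_rot: [2.453, 1.961, 0.01]
force: [-0.4, 0.5, 0.2]
width: 0.849
gripper_force: 0.0
```

```bash
python3 - <<'E'
from h import *
grab('scene','s2.png');st()
E
```

```text
t 7.25 tray 0.4712 0.4406 z 0.153 toolx [0.22  0.975 0.003] w 0.853 gf 0.0 F [ 0.  -1.3 -0.9]
```

View pics/s2.png

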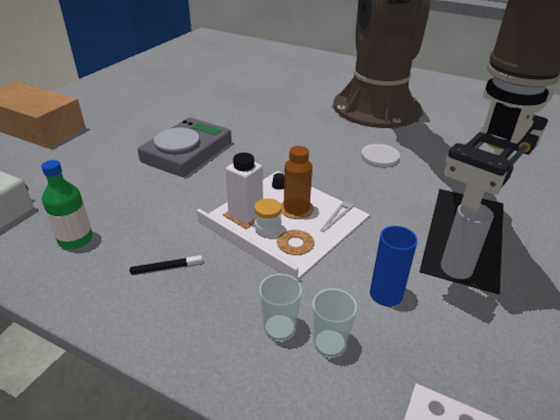

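The beaker now stands on the mat at scene (465,240), and its ring pad at (296,242) is bare. Next is the bottle.

arm_command:
  dp:
    - [-0.3, 0, -0.6]
    - [-0.7, 0.1, -0.4]
    - [-0.9, 0.2, 0]
    - [-1.0, 0.2, 0]
    - [-1.0, 0.2, 0]
    - [-1.0, 0.2, 0]
    - [-1.0, 0.2, 0]
    - [-1.0, 0.2, 0]
    - [-1.0, 0.2, 0]
    - [-1.0, 0.2, 0]
  angular:
    - [0, 0, 0]
    - [0, 0, 0]
    - [0, 0, 0]
    - [0, 0, 0]
    - [0, 0, 0]
    - [0, 0, 0]
    - [0, 0, 0]
    - [0, 0, 0]
    - [0, 0, 0]
    - [0, 0, 0]
  claw: [0.9, 0.9, 0.9, 0.9, 0.9, 0.9, 0.9, 0.9, 0.9, 0.9]

```text
clock: 8.25
position: [0.5473, 0.0963, 0.176]
ee_rot: [2.455, 1.96, -0.001]
force: [0.2, -0.2, 0.5]
width: 0.899
gripper_force: 0.0
```

arm_command:
  dp:
    - [-1.0, 0.2, 0]
    - [-0.9, 0.2, 0]
    - [-0.5, 0.1, 0]
    - [0, 0, 0]
    - [0, 0, 0]
    - [0, 0, 0]
  angular:
    - [0, 0, 0]
    - [0, 0, 0]
    - [0, 0, 0]
    - [0, 0, 0]
    - [0, 0, 0]
    - [0, 0, 0]
  claw: [0.9, 0.9, 0.9, 0.9, 0.9, 0.9]

```text
clock: 8.85
position: [0.5468, 0.0393, 0.1755]
ee_rot: [-2.451, -1.964, -0.001]
force: [-0.5, 0.0, 0.2]
width: 0.899
gripper_force: 0.0
```

```bash
cat >> h.py <<'E'
def look(view='wrist'):
    d=grab(view);X=cloud(d);f=d['frame'];hsv=cv2.cvtColor(f,cv2.COLOR_RGB2HSV).astype(int);z=X[...,2]
    T=lambda P:(round(float(c*P[0]-s*P[1]),4),round(float(s*P[0]+c*P[1]),4))
    H,S,V=hsv[...,0],hsv[...,1],hsv[...,2];ws=(X[...,0]>.3)&(X[...,0]<.8)&(X[...,1]<.5)
    for n,m in {'cap':(abs(z-.139)<.003)&(S>110)&(H<14),'ccap':(abs(z-.135)<.003)&(V<70)&(X[...,1]<.0),
      'lid':(abs(z-.061)<.003)&(S>110)&(H>12)&(H<30),'pan':(abs(z-.052)<.003)&(S<60)&(X[...,1]<-.2),
      'cork':(abs(z-.009)<.003)&(S>90)&(H>5)&(H<25)}.items():
        k,l,stt,_=cv2.connectedComponentsWithStats((m&ws).astype(np.uint8))
        for i in range(1,k):
            if stt[i,4]<150: continue
            cc,r=cv2.minEnclosingCircle(X[l==i][:,:2].astype(np.float32));print(n,stt[i].tolist(),T(cc),round(r,4))
    st()
E
python3 -c "
from h import *
look()"
```

```text
cap [252, 257, 59, 52, 2344] (0.5258, 0.1309) 0.018
ccap [372, 345, 32, 32, 656] (0.599, 0.0708) 0.0138
lid [355, 210, 60, 51, 2340] (0.6107, 0.1309) 0.0243
cork [341, 113, 66, 74, 1809] (0.6062, 0.1925) 0.0334
cork [301, 190, 15, 40, 231] (0.551, 0.1381) 0.0202
cork [327, 253, 10, 51, 224] (0.5781, 0.066) 0.0284
t 8.9 tray 0.5248 0.1586 z 0.1754 toolx [0.218 0.976 0.001] w 0.9 gf 0.0 F [-0.1  0.2  0.4]
```

arm_command:
  dp:
    - [-0.6, 0.04, 0]
    - [-0.51, 0, 0.4]
    - [0, 0, 0.8]
    - [0, 0, 0.9]
    - [0, 0, 0.9]
    - [0, 0, 0.6]
    - [0, 0, 0.35]
    - [0, 0, 0]
    - [0, 0, 0]
  angular:
    - [0, 0, 0]
    - [0, 0, 0]
    - [0, 0, 0]
    - [0, 0, 0]
    - [0, 0, 0]
    - [0, 0, 0]
    - [0, 0, 0]
    - [0, 0, 0]
    - [0, 0, 0]
  claw: [0.9, 0.9, 0.9, 0.9, 0.9, 0.9, 0.9, 0.9, 0.8]

```text
clock: 9.8
position: [0.5419, 0.01, 0.077]
ee_rot: [2.454, 1.961, 0.0]
force: [0.5, 0.1, -0.4]
width: 0.854
gripper_force: 0.0
```

arm_command:
  dp:
    - [0, 0, 0]
    - [0, 0, 0]
    - [0, 0, 0]
    - [0, 0, 0]
    - [0, 0, 0]
    - [0, 0, 0]
    - [0, 0, 0]
    - [0, 0, 0]
    - [0, 0, 0]
    - [0, 0, 0]
  angular:
    - [0, 0, 0]
    - [0, 0, 0]
    - [0, 0, 0]
    - [0, 0, 0]
    - [0, 0, 0]
    - [0, 0, 0]
    - [0, 0, 0]
    - [0, 0, 0]
    - [0, 0, 0]
    - [0, 0, 0]
  claw: [0.68, 0.64, 0.61, 0.59, 0.57, 0.55, 0.5, 0.45, 0.4, 0.4]
  force: 25

```text
clock: 10.8
position: [0.5419, 0.0106, 0.0769]
ee_rot: [2.454, 1.962, 0.0]
force: [-0.1, 0.5, 3.4]
width: 0.561
gripper_force: 25.0
```

arm_command:
  dp:
    - [0, 0, -0.4]
    - [0, 0, -0.8]
    - [0, 0, -0.9]
    - [0, 0, -0.8]
    - [0.2, -0.1, -0.5]
    - [0.6, -0.3, 0]
    - [0.8, -0.42, 0]
    - [0.9, -0.46, 0]
    - [0.9, -0.46, 0]
    - [0.9, -0.46, 0]
  angular:
    - [0, 0, 0]
    - [0, 0, 0]
    - [0, 0, 0]
    - [0, 0, 0]
    - [0, 0, 0]
    - [0, 0, 0]
    - [0, 0, 0]
    - [0, 0, 0]
    - [0, 0, 0]
    - [0, 0, 0]
  claw: [0.4, 0.4, 0.4, 0.4, 0.4, 0.4, 0.4, 0.4, 0.4, 0.4]

```text
clock: 11.8
position: [0.5109, 0.1287, 0.1616]
ee_rot: [-2.453, -1.962, 0.001]
force: [0.6, -0.1, -2.6]
width: 0.563
gripper_force: 25.0
```

arm_command:
  dp:
    - [0.9, -0.46, 0]
    - [0.9, -0.46, 0]
    - [0.9, -0.46, 0]
    - [0.9, -0.46, 0]
    - [0.9, -0.46, 0]
    - [0.9, -0.46, 0]
    - [0.9, -0.46, 0]
    - [0.9, -0.46, 0]
    - [0.58, -0.45, 0]
    - [0.2, 0, 0]
  angular:
    - [0, 0, 0]
    - [0, 0, 0]
    - [0, 0, 0]
    - [0, 0, 0]
    - [0, 0, 0]
    - [0, 0, 0]
    - [0, 0, 0]
    - [0, 0, 0]
    - [0, 0, 0]
    - [0, 0, 0]
  claw: [0.4, 0.4, 0.4, 0.4, 0.4, 0.4, 0.4, 0.4, 0.4, 0.4]

```text
clock: 12.8
position: [0.4526, 0.3475, 0.1615]
ee_rot: [-2.448, -1.966, 0.001]
force: [-1.0, 0.4, -2.3]
width: 0.563
gripper_force: 25.0
```

arm_command:
  dp:
    - [0, 0, 0.5]
    - [0, 0, 0.8]
    - [0, 0, 0.8]
    - [0, 0, 0.7]
    - [0, 0, 0.4]
    - [0, 0, 0.2]
    - [0, 0, 0.1]
    - [0, 0, 0.06]
    - [0, 0, 0.04]
    - [0, 0, 0.04]
  angular:
    - [0, 0, 0]
    - [0, 0, 0]
    - [0, 0, 0]
    - [0, 0, 0]
    - [0, 0, 0]
    - [0, 0, 0]
    - [0, 0, 0]
    - [0, 0, 0]
    - [0, 0, 0]
    - [0, 0, 0]
  claw: [0.4, 0.4, 0.4, 0.4, 0.4, 0.4, 0.4, 0.4, 0.4, 0.4]

```text
clock: 13.8
position: [0.4553, 0.3451, 0.0712]
ee_rot: [-2.454, -1.962, -0.002]
force: [0.1, 0.2, -2.6]
width: 0.553
gripper_force: 25.0
```

arm_command:
  dp:
    - [0, 0, 0]
    - [0, 0, 0]
    - [0, 0, 0]
    - [0, 0, 0]
    - [0, 0, 0]
    - [0, 0, 0]
    - [0, 0, 0]
    - [0, 0, 0]
  angular:
    - [0, 0, 0]
    - [0, 0, 0]
    - [0, 0, 0]
    - [0, 0, 0]
    - [0, 0, 0]
    - [0, 0, 0]
    - [0, 0, 0]
    - [0, 0, 0]
  claw: [0.4, 0.4, 0.58, 0.62, 0.7, 0.8, 0.85, 0.85]

```text
clock: 14.6
position: [0.455, 0.3449, 0.0707]
ee_rot: [2.454, 1.962, 0.0]
force: [0.6, -0.4, 0.6]
width: 0.839
gripper_force: 0.0
```

arm_command:
  dp:
    - [0, 0, -0.5]
    - [0, 0, -0.9]
    - [0, 0, -0.9]
    - [0, 0, -0.9]
    - [-0.4, 0.2, -0.7]
    - [-0.8, 0.5, -0.3]
    - [-0.9, 0.58, 0]
    - [-0.9, 0.58, 0]
    - [-0.9, 0.58, 0]
    - [-0.9, 0.58, 0]
  angular:
    - [0, 0, 0]
    - [0, 0, 0]
    - [0, 0, 0]
    - [0, 0, 0]
    - [0, 0, 0]
    - [0, 0, 0]
    - [0, 0, 0]
    - [0, 0, 0]
    - [0, 0, 0]
    - [0, 0, 0]
  claw: [0.85, 0.85, 0.85, 0.85, 0.9, 0.9, 0.9, 0.9, 0.9, 0.9]

```text
clock: 15.6
position: [0.5026, 0.2102, 0.1768]
ee_rot: [2.453, 1.962, 0.002]
force: [-0.3, 0.0, -0.3]
width: 0.9
gripper_force: 0.0
```

arm_command:
  dp:
    - [-0.9, 0.58, 0]
    - [-0.9, 0.58, 0]
    - [-0.9, 0.58, 0]
    - [-0.9, 0.58, 0]
    - [-0.9, 0.58, 0]
    - [-0.9, 0.58, 0]
    - [-0.9, 0.58, 0]
    - [-0.9, 0.58, 0]
    - [-0.9, 0.58, 0]
    - [-0.9, 0.58, 0]
  angular:
    - [0, 0, 0]
    - [0, 0, 0]
    - [0, 0, 0]
    - [0, 0, 0]
    - [0, 0, 0]
    - [0, 0, 0]
    - [0, 0, 0]
    - [0, 0, 0]
    - [0, 0, 0]
    - [0, 0, 0]
  claw: [0.9, 0.9, 0.9, 0.9, 0.9, 0.9, 0.9, 0.9, 0.9, 0.9]

```text
clock: 16.6
position: [0.5945, -0.0412, 0.1768]
ee_rot: [2.453, 1.962, 0.001]
force: [0.6, -0.2, -0.4]
width: 0.902
gripper_force: 0.0
```

arm_command:
  dp:
    - [0, 0.4, 0]
    - [0, 0.2, 0]
    - [0, 0, 0]
    - [0, 0, 0]
  angular:
    - [0, 0, 0]
    - [0, 0, 0]
    - [0, 0, 0]
    - [0, 0, 0]
  claw: [0.9, 0.9, 0.9, 0.9]

```text
clock: 17.0
position: [0.6086, -0.042, 0.1758]
ee_rot: [-2.451, -1.964, -0.0]
force: [-0.2, -0.8, -0.1]
width: 0.902
gripper_force: 0.0
```

```bash
python3 -c "
from h import *
look()
grab('wrist','w3.png')"
```

```text
ccap [254, 247, 61, 57, 2633] (0.606, 0.0692) 0.0188
lid [259, 124, 63, 64, 2865] (0.6109, 0.1306) 0.0242
cork [294, 32, 29, 69, 1060] (0.6231, 0.1971) 0.0274
cork [177, 172, 39, 12, 181] (0.5274, 0.1048) 0.0174
cork [304, 180, 13, 33, 197] (0.6342, 0.0854) 0.0156
t 17.05 tray 0.6028 0.0927 z 0.1758 toolx [0.218 0.976 0.   ] w 0.9 gf 0.0 F [-0.1  0.3 -0. ]
```

View pics/w3.png

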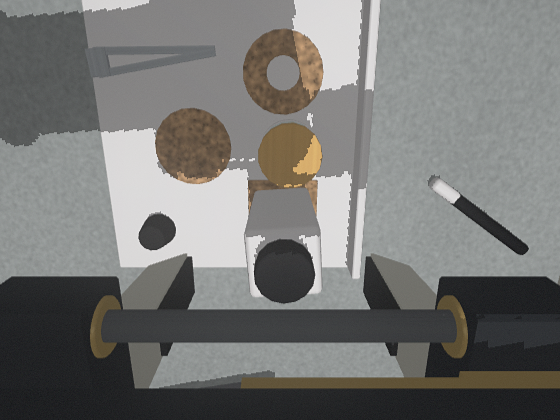

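The wrist view shows the canister cap at (284,271), with the body square to the tool within a few degrees. The jar lid is at (290,155), and the bare bottle and ring pads are at (193,146) and (283,72).

arm_command:
  dp:
    - [-0.5, 0.13, 0]
    - [-0.45, 0, 0.4]
    - [0, 0, 0.8]
    - [0, 0, 0.9]
    - [0, 0, 0.9]
    - [0, 0, 0.6]
    - [0, 0, 0.35]
    - [0, 0, 0]
    - [0, 0, 0]
  angular:
    - [0, 0, 0]
    - [0, 0, 0]
    - [0, 0, 0]
    - [0, 0, 0]
    - [0, 0, 0]
    - [0, 0, 0]
    - [0, 0, 0]
    - [0, 0, 0]
    - [0, 0, 0]
  claw: [0.9, 0.9, 0.9, 0.9, 0.9, 0.9, 0.9, 0.9, 0.8]

```text
clock: 18.0
position: [0.6069, -0.068, 0.0773]
ee_rot: [2.454, 1.961, 0.0]
force: [-0.1, 0.6, -0.7]
width: 0.855
gripper_force: 0.0
```

arm_command:
  dp:
    - [0, 0, 0]
    - [0, 0, 0]
    - [0, 0, 0]
    - [0, 0, 0]
    - [0, 0, 0]
    - [0, 0, 0]
    - [0, 0, 0]
    - [0, 0, 0]
    - [0, 0, 0]
    - [0, 0, 0]
  angular:
    - [0, 0, 0]
    - [0, 0, 0]
    - [0, 0, 0]
    - [0, 0, 0]
    - [0, 0, 0]
    - [0, 0, 0]
    - [0, 0, 0]
    - [0, 0, 0]
    - [0, 0, 0]
    - [0, 0, 0]
  claw: [0.68, 0.64, 0.61, 0.59, 0.57, 0.55, 0.5, 0.45, 0.4, 0.4]
  force: 25

```text
clock: 19.0
position: [0.6067, -0.0673, 0.0771]
ee_rot: [-2.453, -1.962, -0.0]
force: [-1.8, 0.5, 3.3]
width: 0.558
gripper_force: 24.5
```

arm_command:
  dp:
    - [0, 0, -0.4]
    - [0, 0, -0.8]
    - [0, 0, -0.9]
    - [0, 0, -0.8]
    - [0.2, -0.2, -0.5]
    - [0.6, -0.6, 0]
    - [0.8, -0.85, 0]
    - [0.8, -0.85, 0]
    - [0.8, -0.85, 0]
    - [0.8, -0.85, 0]
  angular:
    - [0, 0, 0]
    - [0, 0, 0]
    - [0, 0, 0]
    - [0, 0, 0]
    - [0, 0, 0]
    - [0, 0, 0]
    - [0, 0, 0]
    - [0, 0, 0]
    - [0, 0, 0]
    - [0, 0, 0]
  claw: [0.4, 0.4, 0.4, 0.4, 0.4, 0.4, 0.4, 0.4, 0.4, 0.4]

```text
clock: 20.0
position: [0.525, 0.0545, 0.162]
ee_rot: [-2.453, -1.962, 0.0]
force: [0.1, 0.2, -2.2]
width: 0.551
gripper_force: 24.4
```

arm_command:
  dp:
    - [0.8, -0.85, 0]
    - [0.8, -0.85, 0]
    - [0.8, -0.85, 0]
    - [0.8, -0.85, 0]
    - [0.8, -0.85, 0]
    - [0.8, -0.85, 0]
    - [0.8, -0.85, 0]
    - [0.8, -0.85, 0]
    - [0.8, -0.8, 0]
    - [0.8, -0.7, 0]
  angular:
    - [0, 0, 0]
    - [0, 0, 0]
    - [0, 0, 0]
    - [0, 0, 0]
    - [0, 0, 0]
    - [0, 0, 0]
    - [0, 0, 0]
    - [0, 0, 0]
    - [0, 0, 0]
    - [0, 0, 0]
  claw: [0.4, 0.4, 0.4, 0.4, 0.4, 0.4, 0.4, 0.4, 0.4, 0.4]

```text
clock: 21.0
position: [0.3663, 0.2949, 0.1621]
ee_rot: [-2.453, -1.963, 0.0]
force: [0.6, 0.4, -2.1]
width: 0.555
gripper_force: 24.4
```

arm_command:
  dp:
    - [0.4, -0.4, 0]
    - [0.1, -0.1, 0]
    - [0, 0, 0]
    - [0, 0, 0]
  angular:
    - [0, 0, 0]
    - [0, 0, 0]
    - [0, 0, 0]
    - [0, 0, 0]
  claw: [0.4, 0.4, 0.4, 0.4]

```text
clock: 21.4
position: [0.3589, 0.3079, 0.1619]
ee_rot: [2.454, 1.96, -0.0]
force: [0.7, 0.2, -2.4]
width: 0.554
gripper_force: 24.4
```

```bash
python3 -c "
from h import *
st()"
```

```text
t 21.4 tray 0.2824 0.3793 z 0.1619 toolx [ 0.221  0.975 -0.001] w 0.554 gf 24.4 F [ 0.7  0.2 -2.4]
```

arm_command:
  dp:
    - [0, 0, 0.5]
    - [0, 0, 0.8]
    - [0, 0, 0.8]
    - [0, 0, 0.7]
    - [0, 0, 0.4]
    - [0, 0, 0.2]
    - [0, 0, 0.1]
    - [0, 0, 0.06]
    - [0, 0, 0.05]
    - [0, 0, 0.04]
  angular:
    - [0, 0, 0]
    - [0, 0, 0]
    - [0, 0, 0]
    - [0, 0, 0]
    - [0, 0, 0]
    - [0, 0, 0]
    - [0, 0, 0]
    - [0, 0, 0]
    - [0, 0, 0]
    - [0, 0, 0]
  claw: [0.4, 0.4, 0.4, 0.4, 0.4, 0.4, 0.4, 0.4, 0.4, 0.4]

```text
clock: 22.4
position: [0.3587, 0.3092, 0.0711]
ee_rot: [-2.454, -1.962, -0.001]
force: [-0.3, -0.4, -2.7]
width: 0.553
gripper_force: 24.4
```

arm_command:
  dp:
    - [0, 0, 0]
    - [0, 0, 0]
    - [0, 0, 0]
    - [0, 0, 0]
    - [0, 0, 0]
    - [0, 0, 0]
    - [0, 0, 0]
    - [0, 0, 0]
  angular:
    - [0, 0, 0]
    - [0, 0, 0]
    - [0, 0, 0]
    - [0, 0, 0]
    - [0, 0, 0]
    - [0, 0, 0]
    - [0, 0, 0]
    - [0, 0, 0]
  claw: [0.4, 0.4, 0.58, 0.62, 0.7, 0.8, 0.85, 0.85]

```text
clock: 23.2
position: [0.3584, 0.3089, 0.0707]
ee_rot: [2.454, 1.962, -0.0]
force: [0.1, -0.0, 0.2]
width: 0.842
gripper_force: 0.0
```

arm_command:
  dp:
    - [0, 0, -0.5]
    - [0, 0, -0.9]
    - [0, 0, -0.9]
    - [0, 0, -0.9]
    - [0, 0, -0.9]
    - [0, 0, -0.5]
    - [0, 0, 0]
  angular:
    - [0, 0, 0]
    - [0, 0, 0]
    - [0, 0, 0]
    - [0, 0, 0]
    - [0, 0, 0]
    - [0, 0, 0]
    - [0, 0, 0]
  claw: [0.85, 0.85, 0.85, 0.85, 0.85, 0.85, 0.85]

```text
clock: 23.9
position: [0.3592, 0.3097, 0.1873]
ee_rot: [-2.453, -1.962, -0.005]
force: [-0.1, -0.4, -0.1]
width: 0.852
gripper_force: 0.0
```

```bash
python3 -c "
from h import *
grab('scene','s4.png');st()"
```

```text
t 23.95 tray 0.282 0.3805 z 0.1861 toolx [0.22  0.975 0.001] w 0.848 gf 0.0 F [-0.2  0.  -0.4]
```

View pics/s4.png

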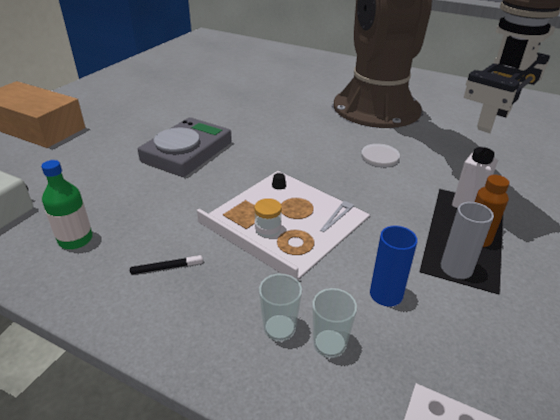

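All three vessels stand upright on the mat: canister (478,180), bottle (490,210), beaker (466,240). The tray holds only the jar at (268,216). Next I go above the jar with a narrowed opening, to stay clear of the ledge.

arm_command:
  dp:
    - [-0.4, 0.5, 0]
    - [-0.7, 0.9, 0]
    - [-0.75, 1.0, 0]
    - [-0.75, 1.0, 0]
    - [-0.75, 1.0, 0]
    - [-0.75, 1.0, 0]
    - [-0.75, 1.0, 0]
    - [-0.75, 1.0, 0]
    - [-0.75, 1.0, 0]
    - [-0.75, 1.0, 0]
  angular:
    - [0, 0, 0]
    - [0, 0, 0]
    - [0, 0, 0]
    - [0, 0, 0]
    - [0, 0, 0]
    - [0, 0, 0]
    - [0, 0, 0]
    - [0, 0, 0]
    - [0, 0, 0]
    - [0, 0, 0]
  claw: [0.8, 0.75, 0.72, 0.72, 0.72, 0.72, 0.72, 0.72, 0.72, 0.72]

```text
clock: 24.95
position: [0.5487, 0.0828, 0.1843]
ee_rot: [-2.453, -1.962, 0.003]
force: [1.1, 0.2, 0.9]
width: 0.722
gripper_force: 0.0
```

arm_command:
  dp:
    - [-0.75, 1.0, 0]
    - [-0.75, 1.0, 0]
    - [-0.7, 1.0, 0]
    - [-0.3, 0.5, 0]
    - [0, 0.2, 0]
    - [0, 0, 0]
    - [0, 0, 0]
    - [0, 0, 0]
  angular:
    - [0, 0, 0]
    - [0, 0, 0]
    - [0, 0, 0]
    - [0, 0, 0]
    - [0, 0, 0]
    - [0, 0, 0]
    - [0, 0, 0]
    - [0, 0, 0]
  claw: [0.72, 0.72, 0.72, 0.72, 0.72, 0.72, 0.72, 0.72]

```text
clock: 25.75
position: [0.6244, 0.0044, 0.1858]
ee_rot: [-2.451, -1.964, -0.0]
force: [-0.4, 0.5, -0.4]
width: 0.72
gripper_force: 0.0
```

```bash
python3 -c "
from h import *
look()"
```

```text
lid [254, 186, 58, 55, 2438] (0.6108, 0.1307) 0.0244
cork [286, 123, 18, 25, 199] (0.6228, 0.1893) 0.0121
cork [158, 165, 70, 65, 3008] (0.526, 0.1306) 0.0336
cork [245, 226, 64, 58, 2904] (0.6063, 0.0692) 0.044
t 25.8 tray 0.6084 0.1413 z 0.1859 toolx [0.218 0.976 0.   ] w 0.725 gf 0.0 F [-0.8 -0.7 -0.2]
```

arm_command:
  dp:
    - [-0.42, 0.1, 0]
    - [0, 0, 0.5]
    - [0, 0, 0.9]
    - [0, 0, 0.9]
    - [0, 0, 0.9]
    - [0, 0, 0.9]
    - [0, 0, 0.9]
    - [0, 0, 0.8]
    - [0, 0, 0.6]
    - [0, 0, 0.34]
  angular:
    - [0, 0, 0]
    - [0, 0, 0]
    - [0, 0, 0]
    - [0, 0, 0]
    - [0, 0, 0]
    - [0, 0, 0]
    - [0, 0, 0]
    - [0, 0, 0]
    - [0, 0, 0]
    - [0, 0, 0]
  claw: [0.72, 0.72, 0.72, 0.72, 0.72, 0.72, 0.72, 0.72, 0.72, 0.72]

```text
clock: 26.8
position: [0.6243, -0.0083, 0.0154]
ee_rot: [-2.453, -1.961, 0.003]
force: [0.0, 0.2, 0.2]
width: 0.72
gripper_force: 0.0
```

arm_command:
  dp:
    - [0, 0, 0]
    - [0, 0, 0]
    - [0, 0, 0]
    - [0, 0, 0]
    - [0, 0, 0]
    - [0, 0, 0]
    - [0, 0, 0]
    - [0, 0, 0]
    - [0, 0, 0]
    - [0, 0, 0]
  angular:
    - [0, 0, 0]
    - [0, 0, 0]
    - [0, 0, 0]
    - [0, 0, 0]
    - [0, 0, 0]
    - [0, 0, 0]
    - [0, 0, 0]
    - [0, 0, 0]
    - [0, 0, 0]
    - [0, 0, 0]
  claw: [0.72, 0.66, 0.6, 0.57, 0.55, 0.53, 0.5, 0.45, 0.4, 0.4]
  force: 15

```text
clock: 27.8
position: [0.625, -0.0079, 0.0175]
ee_rot: [-2.453, -1.962, 0.0]
force: [-3.5, 0.6, 6.2]
width: 0.526
gripper_force: 15.0
```

arm_command:
  dp:
    - [0, 0, -0.3]
    - [0, 0, -0.6]
    - [0, 0, -0.9]
    - [0, 0, -0.9]
    - [-0.2, 0, -0.9]
    - [-0.6, -0.1, -0.9]
    - [-0.8, -0.2, -0.8]
    - [-0.9, -0.2, -0.4]
    - [-0.9, -0.2, 0]
    - [-0.9, -0.2, 0]
  angular:
    - [0, 0, 0]
    - [0, 0, 0]
    - [0, 0, 0]
    - [0, 0, 0]
    - [0, 0, 0]
    - [0, 0, 0]
    - [0, 0, 0]
    - [0, 0, 0]
    - [0, 0, 0]
    - [0, 0, 0]
  claw: [0.4, 0.4, 0.4, 0.4, 0.4, 0.4, 0.4, 0.4, 0.4, 0.4]

```text
clock: 28.8
position: [0.5798, -0.109, 0.1616]
ee_rot: [2.452, 1.961, 0.003]
force: [-0.1, 0.5, -2.4]
width: 0.526
gripper_force: 15.0
```

arm_command:
  dp:
    - [-0.9, -0.2, 0]
    - [-0.9, -0.2, 0]
    - [-0.9, -0.2, 0]
    - [-0.9, -0.2, 0]
    - [-0.9, -0.2, 0]
    - [-0.9, -0.2, 0]
    - [-0.8, -0.2, 0]
    - [-0.5, -0.2, 0]
    - [0, 0, 0]
    - [0, 0, 0]
  angular:
    - [0, 0, 0]
    - [0, 0, 0]
    - [0, 0, 0]
    - [0, 0, 0]
    - [0, 0, 0]
    - [0, 0, 0]
    - [0, 0, 0]
    - [0, 0, 0]
    - [0, 0, 0]
    - [0, 0, 0]
  claw: [0.4, 0.4, 0.4, 0.4, 0.4, 0.4, 0.4, 0.4, 0.4, 0.4]

```text
clock: 29.8
position: [0.5043, -0.2618, 0.1602]
ee_rot: [2.453, 1.962, 0.001]
force: [-0.0, 0.3, -1.4]
width: 0.526
gripper_force: 15.0
```

```bash
python3 -c "
from h import *
look()
grab('wrist','w5.png')"
```

```text
pan [220, 213, 117, 48, 1050] (0.5489, -0.1827) 0.0466
t 29.85 tray 0.5496 -0.1439 z 0.16 toolx [0.219 0.976 0.001] w 0.527 gf 15.0 F [ 0.5  0.7 -2. ]
```

View pics/w5.png

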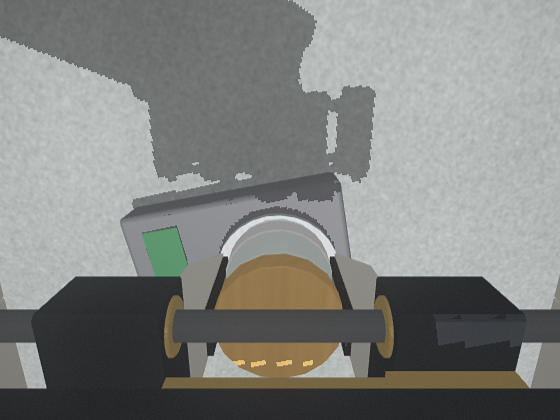

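The wrist view shows the pan's far arc around (278,215), with the held jar at (278,315) covering the rest. I'll fit the 50 mm circle to that arc.

```bash
python3 - <<'E'
from h import *
from scipy.optimize import least_squares
d=grab('wrist');X=cloud(d);z=X[...,2];TX=c*X[...,0]-s*X[...,1];TY=s*X[...,0]+c*X[...,1]
m=(abs(z-.052)<.004)&(X[...,1]<-.2)
b=np.round(TX/.004)
P=[]
for k in np.unique(b[m]):
    q=m&(b==k); i=np.nanargmax(np.where(q,TY,-9)); P.append((TX.flat[i],TY.flat[i]))
P=np.array(P);P=P[P[:,1]>-.185]
r=least_squares(lambda q:np.hypot(P[:,0]-q[0],P[:,1]-q[1])-.05,[.548,-.199],loss='soft_l1',f_scale=.001)
print(len(P),r.x,np.abs(r.fun).max(),P[:3],P[-3:])
E
```

```text
24 [ 0.5488583  -0.20015685] 0.0004503735644446824 [[ 0.50552738 -0.17530708]
 [ 0.50963696 -0.16961512]
 [ 0.51367818 -0.16482723]] [[ 0.58611525 -0.16749058]
 [ 0.59031613 -0.172701  ]
 [ 0.59475126 -0.18071996]]
```

arm_command:
  dp:
    - [-0.5, 0, 0]
    - [-0.8, 0, 0]
    - [-0.7, 0, 0]
    - [-0.28, 0, 0.3]
    - [0, 0, 0.8]
    - [0, 0, 0.9]
    - [0, 0, 0.8]
    - [0, 0, 0.5]
    - [0, 0, 0.25]
    - [0, 0, 0.15]
  angular:
    - [0, 0, 0]
    - [0, 0, 0]
    - [0, 0, 0]
    - [0, 0, 0]
    - [0, 0, 0]
    - [0, 0, 0]
    - [0, 0, 0]
    - [0, 0, 0]
    - [0, 0, 0]
    - [0, 0, 0]
  claw: [0.4, 0.4, 0.4, 0.4, 0.4, 0.4, 0.4, 0.4, 0.4, 0.4]

```text
clock: 30.95
position: [0.4913, -0.3181, 0.0668]
ee_rot: [-2.453, -1.962, 0.0]
force: [1.0, 0.5, -0.4]
width: 0.527
gripper_force: 15.0
```

arm_command:
  dp:
    - [0, 0, 0.05]
    - [0, 0, 0.04]
    - [0, 0, 0]
    - [0, 0, 0]
  angular:
    - [0, 0, 0]
    - [0, 0, 0]
    - [0, 0, 0]
    - [0, 0, 0]
  claw: [0.4, 0.4, 0.4, 0.4]

```text
clock: 31.35
position: [0.4915, -0.3183, 0.0655]
ee_rot: [2.453, 1.961, 0.001]
force: [-0.5, 0.7, -1.7]
width: 0.527
gripper_force: 15.0
```

arm_command:
  dp:
    - [0, 0, 0.03]
    - [0, 0, 0.02]
    - [0, 0, 0.02]
    - [0, 0, 0]
  angular:
    - [0, 0, 0]
    - [0, 0, 0]
    - [0, 0, 0]
    - [0, 0, 0]
  claw: [0.4, 0.4, 0.4, 0.4]

```text
clock: 31.75
position: [0.4913, -0.3182, 0.0635]
ee_rot: [2.453, 1.962, 0.0]
force: [-1.3, 1.6, 2.6]
width: 0.527
gripper_force: 15.0
```

arm_command:
  dp:
    - [0, 0, 0]
    - [0, 0, 0]
    - [0, 0, 0]
    - [0, 0, 0]
    - [0, 0, 0]
    - [0, 0, 0]
  angular:
    - [0, 0, 0]
    - [0, 0, 0]
    - [0, 0, 0]
    - [0, 0, 0]
    - [0, 0, 0]
    - [0, 0, 0]
  claw: [0.54, 0.57, 0.62, 0.7, 0.8, 0.8]

```text
clock: 32.35
position: [0.4913, -0.3181, 0.0632]
ee_rot: [-2.454, -1.962, -0.0]
force: [0.2, -1.5, -0.3]
width: 0.784
gripper_force: 0.0
```

arm_command:
  dp:
    - [0, 0, -0.4]
    - [0, 0, -0.8]
    - [0, 0, -0.9]
    - [0, 0, -0.9]
    - [0, 0, -0.9]
    - [0.6, 0, -0.6]
    - [0.9, 0, -0.2]
    - [0.9, 0, 0]
    - [0.5, 0, 0]
    - [0, 0, 0]
  angular:
    - [0, 0, 0]
    - [0, 0, 0]
    - [0, 0, 0]
    - [0, 0, 0]
    - [0, 0, 0]
    - [0, 0, 0]
    - [0, 0, 0]
    - [0, 0, 0]
    - [0, 0, 0]
    - [0, 0, 0]
  claw: [0.8, 0.8, 0.8, 0.8, 0.8, 0.8, 0.8, 0.8, 0.8, 0.8]

```text
clock: 33.35
position: [0.5079, -0.2446, 0.1808]
ee_rot: [-2.449, -1.966, -0.001]
force: [0.8, -0.0, 1.0]
width: 0.802
gripper_force: 0.0
```

```bash
python3 - <<'E'
from h import *
d=grab('side','side6.png');X=cloud(d);st();T=lambda P:(round(float(c*P[0]-s*P[1]),4),round(float(s*P[0]+c*P[1]),4))
hsv=cv2.cvtColor(d['frame'],cv2.COLOR_RGB2HSV).astype(int);H,S,V=[hsv[...,i] for i in range(3)]
for n,m in {'lid':(abs(X[...,2]-.107)<.003)&(S>110)&(H>10)&(H<30),'pan':(abs(X[...,2]-.052)<.003)&(X[...,1]<-.2)&(X[...,0]<.6)}.items():
    cc,r=cv2.minEnclosingCircle(X[m][:,:2].astype(np.float32));print(n,m.sum(),T(cc),r,np.array(cc))
E
```

```text
t 33.4 tray 0.5491 -0.1289 z 0.1807 toolx [0.218 0.976 0.   ] w 0.801 gf 0.0 F [ 1.  -1.  -0.8]
lid 974 (0.4504, 0.1039) 0.34635934233665466 [0.46224588 0.00234391]
pan 2280 (0.5492, -0.2006) 0.050834305584430695 [ 0.49169892 -0.31642258]
```

View pics/side6.png

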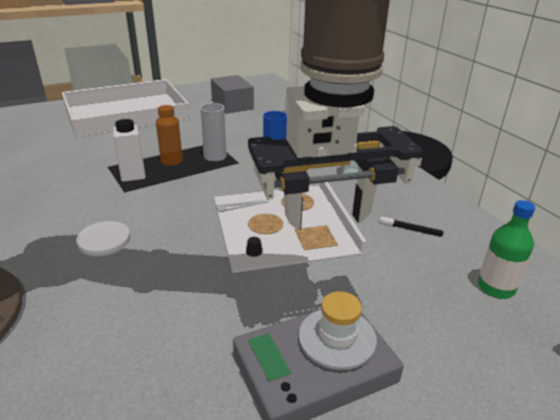

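The side view shows the jar upright on the pan at (341,325), centred, and the three vessels still standing on the mat. I'll bring the canister back first.

arm_command:
  dp:
    - [0.5, -0.3, 0]
    - [0.9, -0.5, 0]
    - [1, -0.53, 0]
    - [1, -0.53, 0]
    - [1, -0.53, 0]
    - [1, -0.53, 0]
    - [1, -0.53, 0]
    - [1, -0.53, 0]
    - [1, -0.53, 0]
    - [1, -0.53, 0]
  angular:
    - [0, 0, 0]
    - [0, 0, 0]
    - [0, 0, 0]
    - [0, 0, 0]
    - [0, 0, 0]
    - [0, 0, 0]
    - [0, 0, 0]
    - [0, 0, 0]
    - [0, 0, 0]
    - [0, 0, 0]
  claw: [0.85, 0.85, 0.85, 0.85, 0.85, 0.85, 0.85, 0.85, 0.85, 0.85]

```text
clock: 34.4
position: [0.435, 0.01, 0.1806]
ee_rot: [2.455, 1.96, -0.001]
force: [0.6, 0.5, 1.4]
width: 0.848
gripper_force: 0.0
```

arm_command:
  dp:
    - [1, -0.53, 0]
    - [1, -0.53, 0]
    - [1, -0.53, 0]
    - [1, -0.53, 0]
    - [1, -0.53, 0]
    - [1, -0.53, 0]
    - [1, -0.53, 0]
    - [1, -0.53, 0]
    - [1, -0.53, 0]
    - [1, -0.53, 0]
  angular:
    - [0, 0, 0]
    - [0, 0, 0]
    - [0, 0, 0]
    - [0, 0, 0]
    - [0, 0, 0]
    - [0, 0, 0]
    - [0, 0, 0]
    - [0, 0, 0]
    - [0, 0, 0]
    - [0, 0, 0]
  claw: [0.85, 0.85, 0.85, 0.85, 0.85, 0.85, 0.85, 0.85, 0.85, 0.85]

```text
clock: 35.4
position: [0.3612, 0.2828, 0.1806]
ee_rot: [2.455, 1.96, -0.0]
force: [0.2, -0.3, 0.0]
width: 0.849
gripper_force: 0.0
```

arm_command:
  dp:
    - [0.7, -0.3, 0]
    - [0.26, -0.04, 0]
    - [0, 0, 0]
    - [0, 0, 0]
  angular:
    - [0, 0, 0]
    - [0, 0, 0]
    - [0, 0, 0]
    - [0, 0, 0]
  claw: [0.85, 0.85, 0.85, 0.85]

```text
clock: 35.8
position: [0.3591, 0.3064, 0.1805]
ee_rot: [2.454, 1.96, -0.001]
force: [0.1, -0.7, -0.2]
width: 0.852
gripper_force: 0.0
```

```bash
python3 -c "
from h import *
st()"
```

```text
t 35.8 tray 0.2829 0.3778 z 0.1805 toolx [ 0.221  0.975 -0.001] w 0.852 gf 0.0 F [ 0.1 -0.7 -0.2]
```

arm_command:
  dp:
    - [0.1, -0.04, 0]
    - [0, 0, 0.5]
    - [0, 0, 0.9]
    - [0, 0, 0.9]
    - [0, 0, 0.9]
    - [0, 0, 0.7]
    - [0, 0, 0.35]
    - [0, 0, 0.14]
    - [0, 0, 0]
    - [0, 0, 0]
  angular:
    - [0, 0, 0]
    - [0, 0, 0]
    - [0, 0, 0]
    - [0, 0, 0]
    - [0, 0, 0]
    - [0, 0, 0]
    - [0, 0, 0]
    - [0, 0, 0]
    - [0, 0, 0]
    - [0, 0, 0]
  claw: [0.85, 0.85, 0.85, 0.85, 0.85, 0.85, 0.85, 0.85, 0.85, 0.75]

```text
clock: 36.8
position: [0.3587, 0.3108, 0.0717]
ee_rot: [-2.454, -1.962, -0.002]
force: [-0.2, -0.2, 0.0]
width: 0.799
gripper_force: 0.0
```

arm_command:
  dp:
    - [0, 0, 0]
    - [0, 0, 0]
    - [0, 0, 0]
    - [0, 0, 0]
    - [0, 0, 0]
    - [0, 0, 0]
    - [0, 0, 0]
    - [0, 0, 0]
    - [0, 0, 0]
  angular:
    - [0, 0, 0]
    - [0, 0, 0]
    - [0, 0, 0]
    - [0, 0, 0]
    - [0, 0, 0]
    - [0, 0, 0]
    - [0, 0, 0]
    - [0, 0, 0]
    - [0, 0, 0]
  claw: [0.65, 0.6, 0.58, 0.56, 0.54, 0.5, 0.45, 0.4, 0.4]
  force: 25

```text
clock: 37.7
position: [0.3585, 0.3106, 0.0711]
ee_rot: [2.454, 1.962, 0.001]
force: [1.1, -0.9, 3.9]
width: 0.555
gripper_force: 24.5
```

arm_command:
  dp:
    - [0, 0, -0.4]
    - [0, 0, -0.8]
    - [0, 0, -0.9]
    - [0, 0, -0.8]
    - [-0.2, 0.2, -0.5]
    - [-0.6, 0.6, 0]
    - [-0.8, 0.85, 0]
    - [-0.8, 0.85, 0]
    - [-0.8, 0.85, 0]
    - [-0.8, 0.85, 0]
  angular:
    - [0, 0, 0]
    - [0, 0, 0]
    - [0, 0, 0]
    - [0, 0, 0]
    - [0, 0, 0]
    - [0, 0, 0]
    - [0, 0, 0]
    - [0, 0, 0]
    - [0, 0, 0]
    - [0, 0, 0]
  claw: [0.4, 0.4, 0.4, 0.4, 0.4, 0.4, 0.4, 0.4, 0.4, 0.4]

```text
clock: 38.7
position: [0.4389, 0.1881, 0.1559]
ee_rot: [-2.454, -1.962, 0.001]
force: [-0.2, 0.5, -2.4]
width: 0.555
gripper_force: 24.5
```

arm_command:
  dp:
    - [-0.8, 0.85, 0]
    - [-0.8, 0.85, 0]
    - [-0.8, 0.85, 0]
    - [-0.8, 0.85, 0]
    - [-0.8, 0.85, 0]
    - [-0.8, 0.85, 0]
    - [-0.8, 0.85, 0]
    - [-0.8, 0.85, 0]
    - [-0.8, 0.8, 0]
    - [-0.8, 0.7, 0]
  angular:
    - [0, 0, 0]
    - [0, 0, 0]
    - [0, 0, 0]
    - [0, 0, 0]
    - [0, 0, 0]
    - [0, 0, 0]
    - [0, 0, 0]
    - [0, 0, 0]
    - [0, 0, 0]
    - [0, 0, 0]
  claw: [0.4, 0.4, 0.4, 0.4, 0.4, 0.4, 0.4, 0.4, 0.4, 0.4]

```text
clock: 39.7
position: [0.5971, -0.0526, 0.1557]
ee_rot: [-2.453, -1.961, 0.001]
force: [-0.3, 0.3, -2.0]
width: 0.553
gripper_force: 24.5
```

arm_command:
  dp:
    - [-0.4, 0.4, 0]
    - [-0.1, 0.1, 0]
    - [0, 0, 0]
    - [0, 0, 0]
    - [0, 0, 0]
  angular:
    - [0, 0, 0]
    - [0, 0, 0]
    - [0, 0, 0]
    - [0, 0, 0]
    - [0, 0, 0]
  claw: [0.4, 0.4, 0.4, 0.4, 0.4]

```text
clock: 40.2
position: [0.6061, -0.0642, 0.1561]
ee_rot: [-2.451, -1.964, -0.0]
force: [-0.2, 0.1, -2.1]
width: 0.55
gripper_force: 24.5
```

```bash
python3 -c "
from h import *
st()"
```

```text
t 40.2 tray 0.6054 0.0707 z 0.1561 toolx [0.218 0.976 0.001] w 0.55 gf 24.5 F [-0.2  0.1 -2.1]
```

arm_command:
  dp:
    - [-0.05, 0.03, 0.4]
    - [0, 0, 0.7]
    - [0, 0, 0.7]
    - [0, 0, 0.6]
    - [0, 0, 0.35]
    - [0, 0, 0.2]
    - [0, 0, 0.08]
    - [0, 0, 0.06]
    - [0, 0, 0.05]
    - [0, 0, 0.04]
  angular:
    - [0, 0, 0]
    - [0, 0, 0]
    - [0, 0, 0]
    - [0, 0, 0]
    - [0, 0, 0]
    - [0, 0, 0]
    - [0, 0, 0]
    - [0, 0, 0]
    - [0, 0, 0]
    - [0, 0, 0]
  claw: [0.4, 0.4, 0.4, 0.4, 0.4, 0.4, 0.4, 0.4, 0.4, 0.4]

```text
clock: 41.2
position: [0.6075, -0.0673, 0.0771]
ee_rot: [2.453, 1.961, 0.002]
force: [-2.5, -0.2, 9.8]
width: 0.553
gripper_force: 24.5
```

arm_command:
  dp:
    - [0, 0, 0]
    - [0, 0, 0]
    - [0, 0, 0]
    - [0, 0, 0]
    - [0, 0, 0]
    - [0, 0, 0]
    - [0, 0, 0]
    - [0, 0, 0]
  angular:
    - [0, 0, 0]
    - [0, 0, 0]
    - [0, 0, 0]
    - [0, 0, 0]
    - [0, 0, 0]
    - [0, 0, 0]
    - [0, 0, 0]
    - [0, 0, 0]
  claw: [0.4, 0.4, 0.58, 0.62, 0.7, 0.8, 0.85, 0.85]

```text
clock: 42.0
position: [0.607, -0.0672, 0.0764]
ee_rot: [-2.454, -1.962, 0.0]
force: [-0.2, 0.8, -0.6]
width: 0.841
gripper_force: 0.0
```

arm_command:
  dp:
    - [0, 0, -0.5]
    - [0, 0, -0.9]
    - [0, 0, -0.9]
    - [0, 0, -0.9]
    - [0, 0, -0.9]
    - [0.7, -0.4, 0]
    - [0.9, -0.6, 0]
    - [0.9, -0.6, 0]
    - [0.9, -0.6, 0]
    - [0.9, -0.6, 0]
  angular:
    - [0, 0, 0]
    - [0, 0, 0]
    - [0, 0, 0]
    - [0, 0, 0]
    - [0, 0, 0]
    - [0, 0, 0]
    - [0, 0, 0]
    - [0, 0, 0]
    - [0, 0, 0]
    - [0, 0, 0]
  claw: [0.85, 0.85, 0.85, 0.85, 0.85, 0.85, 0.85, 0.85, 0.85, 0.85]

```text
clock: 43.0
position: [0.5621, 0.054, 0.1801]
ee_rot: [2.453, 1.961, 0.001]
force: [0.6, 0.1, 0.4]
width: 0.853
gripper_force: 0.0
```

```bash
python3 -c "
from h import *
look('scene')"
```

```text
ccap [233, 153, 20, 12, 189] (0.6072, 0.0702) 0.0186
lid [0, 106, 79, 21, 177] (0.6865, -0.5361) 0.0872
pan [154, 128, 46, 23, 530] (0.5467, -0.1974) 0.0515
cork [0, 125, 85, 22, 190] (0.6884, -0.5508) 0.0999
cork [280, 198, 33, 21, 525] (0.5252, 0.1327) 0.0343
cork [223, 211, 45, 18, 182] (0.6067, 0.0699) 0.0425
cork [277, 230, 37, 25, 564] (0.6063, 0.1943) 0.0333
t 43.05 tray 0.5336 0.1814 z 0.18 toolx [0.215 0.977 0.003] w 0.849 gf 0.0 F [-2.7  4.4 -0.2]
```

arm_command:
  dp:
    - [1, -0.65, 0]
    - [1, -0.65, 0]
    - [1, -0.65, 0]
    - [1, -0.65, 0]
    - [1, -0.65, 0]
    - [1, -0.65, 0]
    - [1, -0.65, 0]
    - [1, -0.65, 0]
    - [1, -0.65, 0]
    - [0.9, -0.5, 0]
  angular:
    - [0, 0, 0]
    - [0, 0, 0]
    - [0, 0, 0]
    - [0, 0, 0]
    - [0, 0, 0]
    - [0, 0, 0]
    - [0, 0, 0]
    - [0, 0, 0]
    - [0, 0, 0]
    - [0, 0, 0]
  claw: [0.85, 0.85, 0.85, 0.85, 0.85, 0.85, 0.85, 0.85, 0.85, 0.85]

```text
clock: 44.05
position: [0.4613, 0.3309, 0.18]
ee_rot: [-2.453, -1.963, -0.001]
force: [0.4, 1.1, -0.2]
width: 0.852
gripper_force: 0.0
```

arm_command:
  dp:
    - [0.5, -0.3, 0]
    - [0.1, -0.1, 0]
    - [0, 0, 0]
    - [0, 0, 0]
    - [0, 0, 0]
  angular:
    - [0, 0, 0]
    - [0, 0, 0]
    - [0, 0, 0]
    - [0, 0, 0]
    - [0, 0, 0]
  claw: [0.85, 0.85, 0.85, 0.85, 0.85]

```text
clock: 44.55
position: [0.4563, 0.3447, 0.179]
ee_rot: [2.455, 1.959, -0.0]
force: [0.3, -0.3, 0.8]
width: 0.849
gripper_force: 0.0
```

```bash
python3 -c "
from h import *
st();look()"
```

```text
t 44.55 tray 0.3694 0.4366 z 0.179 toolx [ 0.222  0.975 -0.001] w 0.849 gf 0.0 F [ 0.3 -0.3  0.8]
t 44.6 tray 0.3692 0.4368 z 0.179 toolx [ 0.222  0.975 -0.   ] w 0.851 gf 0.0 F [-0.8 -0.3 -0.2]
```

arm_command:
  dp:
    - [0.04, -0.05, 0]
    - [0, 0, 0.5]
    - [0, 0, 0.9]
    - [0, 0, 0.9]
    - [0, 0, 0.9]
    - [0, 0, 0.7]
    - [0, 0, 0.3]
    - [0, 0, 0.12]
    - [0, 0, 0]
    - [0, 0, 0]
  angular:
    - [0, 0, 0]
    - [0, 0, 0]
    - [0, 0, 0]
    - [0, 0, 0]
    - [0, 0, 0]
    - [0, 0, 0]
    - [0, 0, 0]
    - [0, 0, 0]
    - [0, 0, 0]
    - [0, 0, 0]
  claw: [0.85, 0.85, 0.85, 0.85, 0.85, 0.85, 0.85, 0.85, 0.85, 0.75]

```text
clock: 45.6
position: [0.4549, 0.3478, 0.0717]
ee_rot: [-2.454, -1.962, -0.002]
force: [-0.0, 0.7, 0.9]
width: 0.801
gripper_force: 0.0
```

arm_command:
  dp:
    - [0, 0, 0]
    - [0, 0, 0]
    - [0, 0, 0]
    - [0, 0, 0]
    - [0, 0, 0]
    - [0, 0, 0]
    - [0, 0, 0]
    - [0, 0, 0]
    - [0, 0, 0]
  angular:
    - [0, 0, 0]
    - [0, 0, 0]
    - [0, 0, 0]
    - [0, 0, 0]
    - [0, 0, 0]
    - [0, 0, 0]
    - [0, 0, 0]
    - [0, 0, 0]
    - [0, 0, 0]
  claw: [0.65, 0.6, 0.58, 0.56, 0.54, 0.5, 0.45, 0.4, 0.4]
  force: 25

```text
clock: 46.5
position: [0.4551, 0.3476, 0.0713]
ee_rot: [2.454, 1.961, 0.002]
force: [3.1, -0.8, 3.9]
width: 0.559
gripper_force: 25.0
```

arm_command:
  dp:
    - [0, 0, -0.4]
    - [0, 0, -0.8]
    - [0, 0, -0.9]
    - [0, 0, -0.8]
    - [-0.2, 0.1, -0.5]
    - [-0.6, 0.3, 0]
    - [-0.8, 0.42, 0]
    - [-0.9, 0.46, 0]
    - [-0.9, 0.46, 0]
    - [-0.9, 0.46, 0]
  angular:
    - [0, 0, 0]
    - [0, 0, 0]
    - [0, 0, 0]
    - [0, 0, 0]
    - [0, 0, 0]
    - [0, 0, 0]
    - [0, 0, 0]
    - [0, 0, 0]
    - [0, 0, 0]
    - [0, 0, 0]
  claw: [0.4, 0.4, 0.4, 0.4, 0.4, 0.4, 0.4, 0.4, 0.4, 0.4]

```text
clock: 47.5
position: [0.4839, 0.2273, 0.1546]
ee_rot: [2.455, 1.961, -0.005]
force: [-0.3, 0.1, -1.7]
width: 0.558
gripper_force: 25.0
```

arm_command:
  dp:
    - [-0.9, 0.46, 0]
    - [-0.9, 0.46, 0]
    - [-0.9, 0.46, 0]
    - [-0.9, 0.46, 0]
    - [-0.9, 0.46, 0]
    - [-0.9, 0.46, 0]
    - [-0.9, 0.46, 0]
    - [-0.9, 0.46, 0]
    - [-0.6, 0.46, 0]
    - [-0.2, 0, 0]
  angular:
    - [0, 0, 0]
    - [0, 0, 0]
    - [0, 0, 0]
    - [0, 0, 0]
    - [0, 0, 0]
    - [0, 0, 0]
    - [0, 0, 0]
    - [0, 0, 0]
    - [0, 0, 0]
    - [0, 0, 0]
  claw: [0.4, 0.4, 0.4, 0.4, 0.4, 0.4, 0.4, 0.4, 0.4, 0.4]

```text
clock: 48.5
position: [0.5409, 0.0084, 0.1548]
ee_rot: [2.458, 1.956, -0.004]
force: [0.4, -0.2, -2.1]
width: 0.559
gripper_force: 25.0
```

arm_command:
  dp:
    - [0, 0, 0]
    - [0, 0, 0]
    - [0, 0, 0]
  angular:
    - [0, 0, 0]
    - [0, 0, 0]
    - [0, 0, 0]
  claw: [0.4, 0.4, 0.4]

```text
clock: 48.8
position: [0.5409, 0.0137, 0.1557]
ee_rot: [-2.451, -1.963, 0.0]
force: [0.0, 0.1, -2.6]
width: 0.556
gripper_force: 25.0
```

```bash
python3 -c "
from h import *
st()"
```

```text
t 48.8 tray 0.5247 0.1324 z 0.1557 toolx [0.218 0.976 0.   ] w 0.556 gf 25.0 F [ 0.   0.1 -2.6]
```

arm_command:
  dp:
    - [0, 0.05, 0.4]
    - [0, 0, 0.7]
    - [0, 0, 0.7]
    - [0, 0, 0.6]
    - [0, 0, 0.35]
    - [0, 0, 0.2]
    - [0, 0, 0.07]
    - [0, 0, 0.05]
    - [0, 0, 0.04]
    - [0, 0, 0.02]
  angular:
    - [0, 0, 0]
    - [0, 0, 0]
    - [0, 0, 0]
    - [0, 0, 0]
    - [0, 0, 0]
    - [0, 0, 0]
    - [0, 0, 0]
    - [0, 0, 0]
    - [0, 0, 0]
    - [0, 0, 0]
  claw: [0.4, 0.4, 0.4, 0.4, 0.4, 0.4, 0.4, 0.4, 0.4, 0.4]

```text
clock: 49.8
position: [0.543, 0.0124, 0.0781]
ee_rot: [2.453, 1.962, 0.001]
force: [0.4, 0.5, -3.3]
width: 0.559
gripper_force: 25.0
```

arm_command:
  dp:
    - [0, 0, 0]
    - [0, 0, 0]
    - [0, 0, 0]
    - [0, 0, 0]
    - [0, 0, 0]
    - [0, 0, 0]
    - [0, 0, 0]
    - [0, 0, 0]
  angular:
    - [0, 0, 0]
    - [0, 0, 0]
    - [0, 0, 0]
    - [0, 0, 0]
    - [0, 0, 0]
    - [0, 0, 0]
    - [0, 0, 0]
    - [0, 0, 0]
  claw: [0.4, 0.4, 0.58, 0.62, 0.7, 0.8, 0.85, 0.85]

```text
clock: 50.6
position: [0.5428, 0.0124, 0.0778]
ee_rot: [2.454, 1.962, 0.0]
force: [0.4, 0.1, -0.1]
width: 0.843
gripper_force: 0.0
```

arm_command:
  dp:
    - [0, 0, -0.5]
    - [0, 0, -0.9]
    - [0, 0, -0.9]
    - [0, 0, -0.9]
    - [0, 0, -0.9]
    - [0.7, -0.1, 0]
    - [0.9, -0.17, 0]
    - [0.9, -0.17, 0]
    - [0.9, -0.17, 0]
    - [0.9, -0.17, 0]
  angular:
    - [0, 0, 0]
    - [0, 0, 0]
    - [0, 0, 0]
    - [0, 0, 0]
    - [0, 0, 0]
    - [0, 0, 0]
    - [0, 0, 0]
    - [0, 0, 0]
    - [0, 0, 0]
    - [0, 0, 0]
  claw: [0.85, 0.85, 0.85, 0.85, 0.85, 0.85, 0.85, 0.85, 0.85, 0.85]

```text
clock: 51.6
position: [0.5474, 0.1224, 0.1813]
ee_rot: [2.453, 1.962, 0.001]
force: [0.1, 0.3, -0.2]
width: 0.85
gripper_force: 0.0
```

```bash
python3 -c "
from h import *
look('scene');look()"
```

```text
ccap [233, 153, 20, 12, 193] (0.6086, 0.0708) 0.0183
lid [0, 106, 79, 21, 183] (0.6861, -0.539) 0.0881
pan [154, 128, 46, 23, 524] (0.5479, -0.1975) 0.051
cork [0, 125, 85, 22, 192] (0.6882, -0.5518) 0.0993
cork [280, 201, 33, 18, 173] (0.5278, 0.1327) 0.0335
cork [223, 211, 45, 18, 181] (0.6069, 0.0701) 0.0424
cork [277, 230, 37, 25, 563] (0.606, 0.1938) 0.0336
t 51.65 tray 0.5057 0.2447 z 0.1813 toolx [0.216 0.976 0.003] w 0.851 gf 0.0 F [-0.   3.8  1. ]
cork [347, 207, 68, 58, 1927] (0.6058, 0.1927) 0.0335
cork [319, 273, 12, 33, 150] (0.5516, 0.1378) 0.0191
cork [340, 343, 10, 27, 205] (0.5765, 0.0552) 0.0183
t 51.7 tray 0.5061 0.2429 z 0.1812 toolx [0.215 0.977 0.002] w 0.855 gf 0.0 F [0.3 0.3 0.2]
```

arm_command:
  dp:
    - [1, -0.18, 0]
    - [1, -0.18, 0]
    - [1, -0.18, 0]
    - [1, -0.18, 0]
    - [1, -0.18, 0]
    - [1, -0.18, 0]
    - [1, -0.18, 0]
    - [0.7, -0.15, 0]
    - [0.34, -0.08, 0]
    - [0, 0, 0]
  angular:
    - [0, 0, 0]
    - [0, 0, 0]
    - [0, 0, 0]
    - [0, 0, 0]
    - [0, 0, 0]
    - [0, 0, 0]
    - [0, 0, 0]
    - [0, 0, 0]
    - [0, 0, 0]
    - [0, 0, 0]
  claw: [0.85, 0.85, 0.85, 0.85, 0.85, 0.85, 0.85, 0.85, 0.85, 0.85]

```text
clock: 52.7
position: [0.555, 0.3265, 0.1803]
ee_rot: [-2.452, -1.963, 0.0]
force: [-0.7, 0.6, 0.4]
width: 0.851
gripper_force: 0.0
```

arm_command:
  dp:
    - [0, 0, 0]
    - [0, 0, 0]
    - [0, 0, 0]
  angular:
    - [0, 0, 0]
    - [0, 0, 0]
    - [0, 0, 0]
  claw: [0.85, 0.85, 0.85]

```text
clock: 53.0
position: [0.5556, 0.3245, 0.1803]
ee_rot: [2.455, 1.96, -0.0]
force: [-0.0, -1.0, -0.0]
width: 0.851
gripper_force: 0.0
```

```bash
python3 -c "
from h import *
st()"
```

```text
t 53.0 tray 0.4706 0.4387 z 0.1803 toolx [ 0.221  0.975 -0.   ] w 0.851 gf 0.0 F [-0. -1. -0.]
```

Down .1803 → .0713, 4.36 units.

arm_command:
  dp:
    - [0.03, 0, 0.4]
    - [0, 0, 0.8]
    - [0, 0, 0.9]
    - [0, 0, 0.9]
    - [0, 0, 0.7]
    - [0, 0, 0.4]
    - [0, 0, 0.2]
    - [0, 0, 0.06]
    - [0, 0, 0]
    - [0, 0, 0]
  angular:
    - [0, 0, 0]
    - [0, 0, 0]
    - [0, 0, 0]
    - [0, 0, 0]
    - [0, 0, 0]
    - [0, 0, 0]
    - [0, 0, 0]
    - [0, 0, 0]
    - [0, 0, 0]
    - [0, 0, 0]
  claw: [0.85, 0.85, 0.85, 0.85, 0.85, 0.85, 0.85, 0.85, 0.85, 0.75]

```text
clock: 54.0
position: [0.5559, 0.3269, 0.0721]
ee_rot: [2.453, 1.962, 0.002]
force: [0.6, -0.5, -0.1]
width: 0.801
gripper_force: 0.0
```

arm_command:
  dp:
    - [0, 0, 0]
    - [0, 0, 0]
    - [0, 0, 0]
    - [0, 0, 0]
    - [0, 0, 0]
    - [0, 0, 0]
    - [0, 0, 0]
    - [0, 0, 0]
    - [0, 0, 0]
  angular:
    - [0, 0, 0]
    - [0, 0, 0]
    - [0, 0, 0]
    - [0, 0, 0]
    - [0, 0, 0]
    - [0, 0, 0]
    - [0, 0, 0]
    - [0, 0, 0]
    - [0, 0, 0]
  claw: [0.67, 0.63, 0.61, 0.59, 0.57, 0.53, 0.48, 0.4, 0.4]
  force: 20

```text
clock: 54.9
position: [0.5555, 0.3266, 0.0714]
ee_rot: [2.454, 1.962, 0.0]
force: [0.1, 0.2, 2.6]
width: 0.596
gripper_force: 20.0
```

arm_command:
  dp:
    - [0, 0, -0.4]
    - [0, 0, -0.8]
    - [0, 0, -0.9]
    - [0, 0, -0.8]
    - [-0.1, 0, -0.5]
    - [-0.6, 0.3, 0]
    - [-0.8, 0.45, 0]
    - [-0.8, 0.45, 0]
    - [-0.8, 0.45, 0]
    - [-0.8, 0.45, 0]
  angular:
    - [0, 0, 0]
    - [0, 0, 0]
    - [0, 0, 0]
    - [0, 0, 0]
    - [0, 0, 0]
    - [0, 0, 0]
    - [0, 0, 0]
    - [0, 0, 0]
    - [0, 0, 0]
    - [0, 0, 0]
  claw: [0.4, 0.4, 0.4, 0.4, 0.4, 0.4, 0.4, 0.4, 0.4, 0.4]

```text
clock: 55.9
position: [0.5849, 0.2168, 0.1549]
ee_rot: [2.455, 1.96, -0.004]
force: [-0.5, 0.3, -2.4]
width: 0.594
gripper_force: 20.0
```

arm_command:
  dp:
    - [-0.8, 0.45, 0]
    - [-0.8, 0.45, 0]
    - [-0.8, 0.45, 0]
    - [-0.8, 0.45, 0]
    - [-0.8, 0.45, 0]
    - [-0.8, 0.45, 0]
    - [-0.8, 0.45, 0]
    - [-0.4, 0.19, 0]
    - [0, 0, 0]
    - [0, 0, 0]
  angular:
    - [0, 0, 0]
    - [0, 0, 0]
    - [0, 0, 0]
    - [0, 0, 0]
    - [0, 0, 0]
    - [0, 0, 0]
    - [0, 0, 0]
    - [0, 0, 0]
    - [0, 0, 0]
    - [0, 0, 0]
  claw: [0.4, 0.4, 0.4, 0.4, 0.4, 0.4, 0.4, 0.4, 0.4, 0.4]

```text
clock: 56.9
position: [0.633, 0.0557, 0.1557]
ee_rot: [-2.453, -1.961, 0.001]
force: [-1.0, -0.6, -2.0]
width: 0.594
gripper_force: 20.0
```

```bash
python3 -c "
from h import *
st()"
```

```text
t 56.9 tray 0.6052 0.1936 z 0.1557 toolx [0.22  0.976 0.   ] w 0.594 gf 20.0 F [-1.  -0.6 -2. ]
```

arm_command:
  dp:
    - [0, 0.04, 0.4]
    - [0, 0, 0.7]
    - [0, 0, 0.7]
    - [0, 0, 0.6]
    - [0, 0, 0.35]
    - [0, 0, 0.2]
    - [0, 0, 0.07]
    - [0, 0, 0.05]
    - [0, 0, 0.04]
    - [0, 0, 0.02]
  angular:
    - [0, 0, 0]
    - [0, 0, 0]
    - [0, 0, 0]
    - [0, 0, 0]
    - [0, 0, 0]
    - [0, 0, 0]
    - [0, 0, 0]
    - [0, 0, 0]
    - [0, 0, 0]
    - [0, 0, 0]
  claw: [0.4, 0.4, 0.4, 0.4, 0.4, 0.4, 0.4, 0.4, 0.4, 0.4]

```text
clock: 57.9
position: [0.6349, 0.055, 0.0784]
ee_rot: [2.453, 1.962, 0.001]
force: [1.0, 0.3, -1.3]
width: 0.592
gripper_force: 20.0
```

arm_command:
  dp:
    - [0, 0, 0]
    - [0, 0, 0]
    - [0, 0, 0]
    - [0, 0, 0]
    - [0, 0, 0]
    - [0, 0, 0]
    - [0, 0, 0]
    - [0, 0, 0]
  angular:
    - [0, 0, 0]
    - [0, 0, 0]
    - [0, 0, 0]
    - [0, 0, 0]
    - [0, 0, 0]
    - [0, 0, 0]
    - [0, 0, 0]
    - [0, 0, 0]
  claw: [0.4, 0.4, 0.61, 0.65, 0.73, 0.8, 0.85, 0.85]

```text
clock: 58.7
position: [0.6346, 0.055, 0.078]
ee_rot: [2.454, 1.962, 0.0]
force: [0.3, -0.0, 0.8]
width: 0.847
gripper_force: 0.0
```

arm_command:
  dp:
    - [0, 0, -0.5]
    - [0, 0, -0.9]
    - [0, 0, -0.9]
    - [0, 0, -0.9]
    - [0, 0, -0.9]
    - [0, 0, -0.9]
    - [0, -0.5, -0.9]
    - [0, -0.9, -0.5]
    - [0, -0.9, 0]
    - [0, 0, 0]
  angular:
    - [0, 0, 0]
    - [0, 0, 0]
    - [0, 0, 0]
    - [0, 0, 0]
    - [0, 0, 0]
    - [0, 0, 0]
    - [0, 0, 0]
    - [0, 0, 0]
    - [0, 0, 0]
    - [0, 0, 0]
  claw: [0.85, 0.85, 0.85, 0.85, 0.85, 0.85, 0.85, 0.85, 0.85, 0.85]

```text
clock: 59.7
position: [0.5765, 0.0687, 0.2398]
ee_rot: [-2.452, -1.964, -0.002]
force: [-0.5, -0.5, -1.9]
width: 0.85
gripper_force: 0.0
```

arm_command:
  dp:
    - [0, 0, 0]
    - [0, 0, 0]
    - [0, 0, 0]
    - [0, 0, 0]
  angular:
    - [0, 0, 0]
    - [0, 0, 0]
    - [0, 0, 0]
    - [0, 0, 0]
  claw: [0.85, 0.85, 0.85, 0.85]

```text
clock: 60.1
position: [0.5789, 0.0674, 0.2377]
ee_rot: [-2.454, -1.961, 0.001]
force: [-0.3, -0.3, 0.0]
width: 0.849
gripper_force: 0.0
```

```bash
python3 - <<'E'
from h import *
look('scene')
d=grab('wrist','w7.png');X=cloud(d);z=X[...,2];tx=c*X[...,0]-s*X[...,1];ty=s*X[...,0]+c*X[...,1]
for n,m in {'rim':(z>.127)&(z<.134)&(ty>.155)&(ty<.23)&(abs(tx-.606)<.05),'bcap':(z>.136)&(z<.142)&(abs(tx-.526)<.03)&(abs(ty-.131)<.03),'ccap':(z>.131)&(z<.138)&(abs(tx-.606)<.03)&(abs(ty-.069)<.03)}.items():
    if m.sum()>20: print(n,m.sum(),cv2.minEnclosingCircle(np.c_[tx[m],ty[m]].astype(np.float32)))
a=grab('scene')['frame'];b=grab('side')['frame']
cv2.imwrite('pics/fin.png',np.hstack([a[90:290,130:400],b[120:400,200:420][:200]])[:,:,::-1])
cv2.imwrite('pics/fin2.png',cv2.resize(np.hstack([a,b]),(800,300))[:,:,::-1])
E
```

```text
ccap [233, 153, 20, 12, 191] (0.6074, 0.0703) 0.0178
lid [0, 105, 79, 22, 196] (0.6858, -0.5395) 0.0883
pan [154, 128, 46, 23, 527] (0.5487, -0.1983) 0.0519
cork [223, 211, 45, 18, 186] (0.6078, 0.0709) 0.0424
cork [277, 236, 37, 19, 154] (0.6075, 0.1947) 0.0328
t 60.15 tray 0.5498 0.193 z 0.2377 toolx [ 0.22   0.975 -0.   ] w 0.851 gf 0.0 F [ 0.9  0.2 -0. ]
rim 947 ((0.6067605018615723, 0.1926688253879547), 0.027326738461852074)
bcap 1416 ((0.5267530083656311, 0.1303393393754959), 0.018200473859906197)
ccap 833 ((0.6069940328598022, 0.06727823615074158), 0.01887991651892662)
```

View pics/fin2.png

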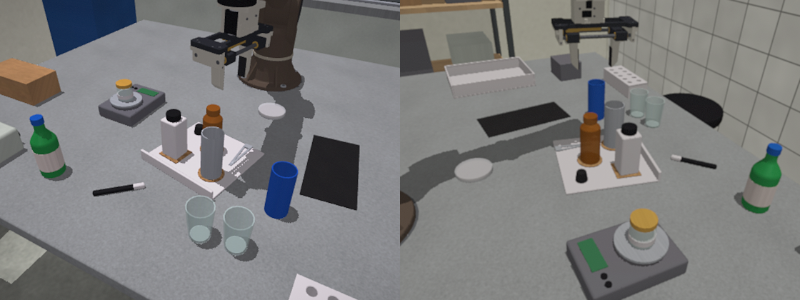

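Both views show the jar on the pan, all three vessels upright on their own pads within about 2 mm, and the gripper clear.

```bash
python3 -c "
from h import *
print(arm.sign_off())"
```

```text
the job is handed in; nothing more can be done
None
```

I handed the job in at about 60 s of the 144 s: the jar is upright at the middle of the balance pan, and the bottle, canister and beaker are back on their own pads within about 2 mm by the wrist camera; sign-off returned no verdict.

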